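# Hold a spring clamp open at its mark

### The arm

A 7-joint arm with a two-finger parallel gripper is mounted at the origin on the work surface; the furniture and walls round the work are solid. World frame = base frame: x ahead of the robot, y to its left, z up, the work surface at z = 0. Lengths are in m, angles in rad, forces in N, time in s.
With the tool pointing down it reaches from about 0.4 to 0.85 m from the base axis. Payload 10.4 kg.
Tool frame: the origin (TCP) lies on the front face of the gripper's body, between the roots of the fingers; the fingertips stand 70 mm ahead of it and the grasp point (between the pads) lies 51 mm ahead of it (grasp_offset is the distance from the TCP to the grasp point, in m); z points along the fingers, y is the direction in which the jaws open and shut (so a half turn about z gives the same grasp; the last joint's range is limited). The gripper opens to 87 mm and grips with 3 to 60 N. Pads are 19 mm wide; open, the fingers measure 117 mm over their backs; the gripper's body (75 mm by 190 mm) begins 51 mm behind the grasp point.
Start: joints at [-1.143, 0.332, -0.065, 1.46, 0.022, 1.35, -0.088], TCP at [0.272, 0.563, 0.292] pointing down, gripper open.
Joint ranges: [-2.6, 2.6], [-0.5, 2.12], [-1.47, 1.34], [0.16, 2.42], [-1.27, 4.41], [0.06, 2.06], [-2.6, 2.6]. Speed limits (rad/s): [2.22, 2.22, 2.79, 2.79, 3.14, 3.14, 3.14].

### API

Orientations are given as a unit quaternion [x, y, z, w].
In Python, from bench import * gives the robot as it stands. The module is installed in compiled form; this text tells all that it offers.
- The arm moves only by the tool arm_command, never from a script. Its argument "commands" is a list of rows, each a list of 3 entries, a list of its own where there are three numbers: the opening in per cent of the stroke, from 0 (shut) to 100 (fully open), then the shift along the tool's x, y, z in m, then the turn, a rotation vector about the tool's x, y, z in rad. A call has exactly 10 rows; each row is the pose to reach, as a shift and turn from the pose commanded when the call began, along the tool's axes at that moment; what a row does not reach only later rows make up. A row lasts 1/12 s, in which the tool goes at most 41.7 mm and 7.16 degrees, less where a joint would pass 70% of its speed; a pose out of reach is approached as far as the arm can. A call with a gripper value outside its range is refused whole. The fingers move at their own pace and stop on an object; "squeeze" is the grip in N (left out, the last holds). Time passes only in rows, so rows that repeat a pose let the fingers close, or fill a call up. It gives the time, the measured TCP pose, the force and the opening at its end, in the units of the state.
- read_state(): the state, without advancing time (a new reading comes with each control period).
- camera(name): name is "side" or "top" or "wrist"; returns a dict with "pixels" (384x512x3 uint8, red, green, blue), "fx", "fy", "cx", "cy" (pixels), "rvec" (rotation vector, rad) and "tvec" (3), from world to camera coordinates, as OpenCV has them; the wrist camera has in their place "mount" (4x4, takes a point from camera to tool coordinates, whose origin is the TCP and whose axes are the flange's). Camera axes: x right, y down, z forward; pixel columns grow to the right and rows downward; lengths in m; the calibration is good to about 2 mm. A picture is of the moment at which its call begins: read the wrist's pose just before it. There is no depth.
- close_job(): hands the job in, once; it reports no verdict.
The state is a dict: "time": time; "joint_positions": joint angles; "joint_vel": joint speeds; "joint_torque": joint torques, N m; "ee_pos": TCP position; "eef_rot": TCP orientation; "ft_force": force on the tool from outside, world axes, zero at the start; "torque": the same for the moment, N m; "width": finger opening in m.
Only numpy, scipy, OpenCV 4.12 (cv2) and the standard library are available. Lean on these libraries where they do the work, as an engineer would, in place of code of your own. Each camera call takes 0.05 s, during which the arm holds its last target.

### The job

A worn bush has been left standing on the bed of the spring-closed clamping fixture, behind the sliding jaw. Lift it out and stand it upright on the bench, clear of the fixture; only then pull the sliding jaw back by its upright handle, against the spring, until its pointer stands in the notch of the mark clip. Finish while still holding the jaw there, so that a part can be laid in, and leave the other things on the bench where they are.

Things in the scene. Friction and masses are not known exactly. Their poses are not given: they have to be found in the camera images.
- fixture: clamping fixture fixed to the bench: grey bed 240 x 100 mm, top 22 mm above the bench, two guide strips 8 mm higher along its long edges (77 mm between). Origin: centre of the bed's underside. x: along the bed, the way the jaw is pulled open; z up; y negative side faces the robot. Fixed jaw at x -120 to -90 mm, top 66 mm above the bench; end plate at x 108 to 120 mm, top 46 mm
- jaw (a joint): travel of the dark steel sliding jaw along the fixture's +x, in m: 0 closed, 0.10 end. A hidden spring draws it back to 0 when let go: 5.5 N at 0, plus 0.9 N per cm (10 to 13 N at the mark, 50 to 80 mm from closed). Jaw 50 mm long, 98 mm wide, top 51 mm above the bench; closed, its centre is at fixture x -57 mm, its back face at -32 mm
- handle (a point): upright round black handle on the middle of the sliding jaw: 18 mm in diameter, free from 58 to 114 mm above the bench. The point is on its axis, 100 mm above the bench; it moves with the jaw. Its x axis is the fixture's.
- pointer (a point): thin steel pointer (4 mm wide along the travel, 26 mm long) that sticks out of the jaw's side toward the robot, just above the mark clip. The point is its middle, 36 mm above the bench, level along x with the handle; it moves with the jaw.
- notch (a point): mark: middle of the 14 mm wide notch between two teeth of a small dark steel clip (42 x 22 x 34 mm) fixed beside the bed on the robot's side; the point is level with the teeth's tops, 34 mm above the bench. Its x axis is the fixture's. The pointer passes 2 mm above the teeth. The clip's place along the bed differs from start to start
- bush: worn, rusty steel bush (upright sleeve with a copper liner), 52 mm outside diameter, 85 mm high, 0.5 to 0.8 kg, standing upright on the bed between the sliding jaw and the end plate, in the way of the jaw. Origin: centre of its underside (22 mm above the bench on the bed, 0 on the bench). z is its axis.
- pot: bystander: small cream grease pot with a wide green lid, 63 mm diameter, 54 mm high, standing on the bench past the fixed jaw. Origin: centre of its underside.
- dowel: bystander: plain steel dowel pin, 21 mm diameter, 42 mm high, standing upright on the bench beyond the tall wrapped spindle. Origin: centre of its underside.
There are look-alikes about, which are no part of the job. What is shaped like the bush but purple is not meant.

How it is judged:
On the way:
1. the bush stands upright on the bench, let go, not touching the fixture (height (world z) of bush between -0.005 and 0.005 m and angle between bush's own z axis and vertical below 0.1 rad and contact force between bush and fixture below 0.2 N and contact force between bush and the fingers below 0.2 N and linear speed of bush below 0.03 m/s), for 0.2 s.
At the end, for the whole second after the job is handed in: The pointer's middle stands within 5 mm of the notch's middle along the travel, the jaw is still (under 10 mm/s) and held there by the fingers (more than 3 N on it); the bush stands upright on the bench (within 0.1 rad), at rest, touching neither fixture nor fingers (all of step 1 and x of pointer in the frame of notch between -0.005 and 0.005 m and velocity of joint jaw between -0.01 and 0.01 m/s and contact force between the fingers and fixture above 3 N); the arm keeps its last pose, push and grip.
It fails at once if the jaw is drawn back more than 15 mm while the bush is still on or over the bed (value of joint jaw above 0.015 m and x of bush in the frame of fixture between -0.12 and 0.12 m and y of bush in the frame of fixture between -0.05 and 0.05 m).
It fails at once if one of the bystanders (grease pot, dowel pin) is moved more than 20 mm (distance of any of pot, dowel from where it was at the start of the episode above 0.02 m).
It also fails if it takes over 45 s, if anything falls off the work surface, if the arm or the gripper's body presses on something with over 40 N, if the wrist force passes 120 N, or if a joint passes its speed limit or range.

## Working session

There is one attempt and no reset: what is moved stays moved. The work goes in short steps, Python scripts to look and compute and a tool call to move; the robot and the scene stay as the last step left them, time stands still between calls to the robot, and variables do not carry over. Pictures are saved under pics/ and viewed, and the job is handed in when it is done.

Besides the shell and the picture viewer there is one more tool, called after ">>>" as name([rows], argument=value, ...), one row to a line, values as JSON. arm_command: Moves the arm, as the interface text tells. Its arguments: {"type":"object","properties":{"commands":{"type":"array","items":{"type":"array"}},"squeeze":{"type":"number"}},"required":["commands"]}

```bash
mkdir -p pics
cat > h.py <<'E'
from bench import *
import numpy as np, cv2
from scipy.spatial.transform import Rotation as R
def grab(n,fn):
    s=read_state(); c=camera(n); cv2.imwrite('pics/'+fn,c['pixels'][:,:,::-1]); 
    import pickle; pickle.dump((s,c),open('pics/'+fn+'.pkl','wb')); return s,c
def load(fn):
    import pickle; return pickle.load(open('pics/'+fn+'.pkl','rb'))
def ext(s,c):
    "returns cam-to-world R, origin"
    if 'mount' in c:
        M=np.array(c['mount']); T=np.eye(4); T[:3,:3]=R.from_quat(s['eef_rot']).as_matrix(); T[:3,3]=s['ee_pos']
        W=T@M; return W[:3,:3],W[:3,3]
    Rw=R.from_rotvec(np.ravel(c['rvec'])).as_matrix(); return Rw.T, -Rw.T@np.ravel(c['tvec'])
def ray(s,c,u,v,z):
    Rr,o=ext(s,c); d=Rr@np.array([(u-c['cx'])/c['fx'],(v-c['cy'])/c['fy'],1]); return o+d*(z-o[2])/d[2]
def proj(s,c,p):
    Rr,o=ext(s,c); q=Rr.T@(np.array(p)-o); return np.array([c['fx']*q[0]/q[2]+c['cx'],c['fy']*q[1]/q[2]+c['cy']])
E
python3 - <<'E'
from h import *
for n in ['side','top','wrist']:
    s,c=grab(n,n+'0.png'); print(n,c['fx'],c['cx'],c['cy'],ext(s,c)[1],ext(s,c)[0][:,2])
print(s)
E
```

```text
side 466.8821882894752 248.0432544962758 192.83537084828708 [-0.74088025 -0.45385852  0.78173626] [ 0.84904907  0.13555293 -0.51062812]
top 478.6559985737034 256.2591999904456 197.90891257879534 [ 0.18439175 -0.28600055  1.29546324] [ 0.16590837  0.00605687 -0.98612257]
wrist 310.9860796291275 250.75493178027648 187.19055108105795 [0.19800332 0.59873561 0.3845294 ] [ 0.27056759 -0.13304273 -0.95346358]
{'time': 0.1, 'joint_positions': array([-1.14259658,  0.33281842, -0.06470715,  1.46083349,  0.02158372,
        1.34988943, -0.08848045]), 'joint_vel': array([ 0.00048251, -0.00091304, -0.00073858, -0.00317815,  0.00073838,
        0.00038178, -0.00036756]), 'joint_torque': array([ 2.25382501e-03, -6.24543428e+01,  2.54965795e-02, -3.90720963e+01,
       -6.12814771e-02,  3.65863333e-02,  6.17943942e-05]), 'ee_pos': array([0.27218719, 0.56234417, 0.29153875]), 'eef_rot': array([ 2.23475897e-01,  9.74709254e-01, -6.15055039e-04, -1.22065737e-04]), 'ft_force': array([-0.34565892,  0.04475522, -0.06391199]), 'torque': array([0.01213194, 0.02005169, 0.06526086]), 'width': 0.08707621679995677}
```

```bash
python3 -c "
import cv2
for n in ['side','top','wrist']:
    a=cv2.imread('pics/%s0.png'%n); cv2.imwrite('pics/%s0b.png'%n,cv2.resize(a,(800,600),interpolation=cv2.INTER_CUBIC))"
```

```text
(no output)
```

View pics/side0b.png

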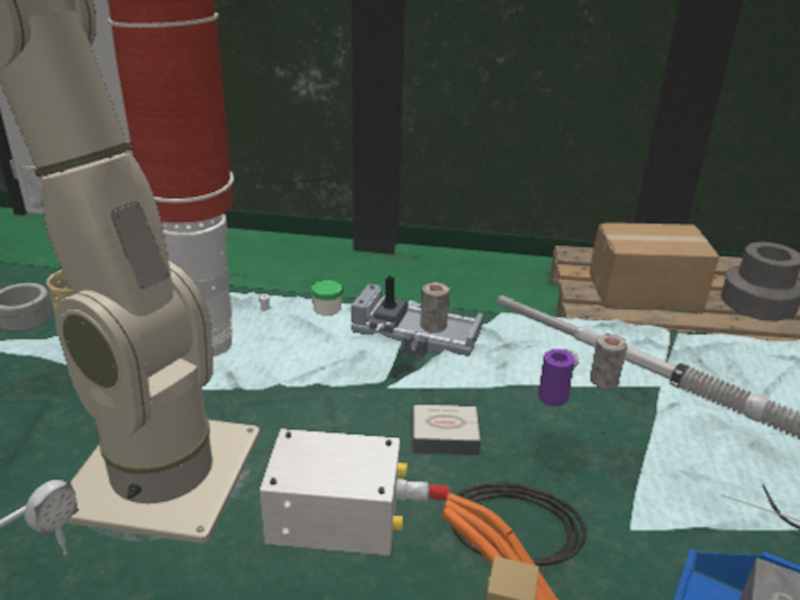

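View pics/top0b.png

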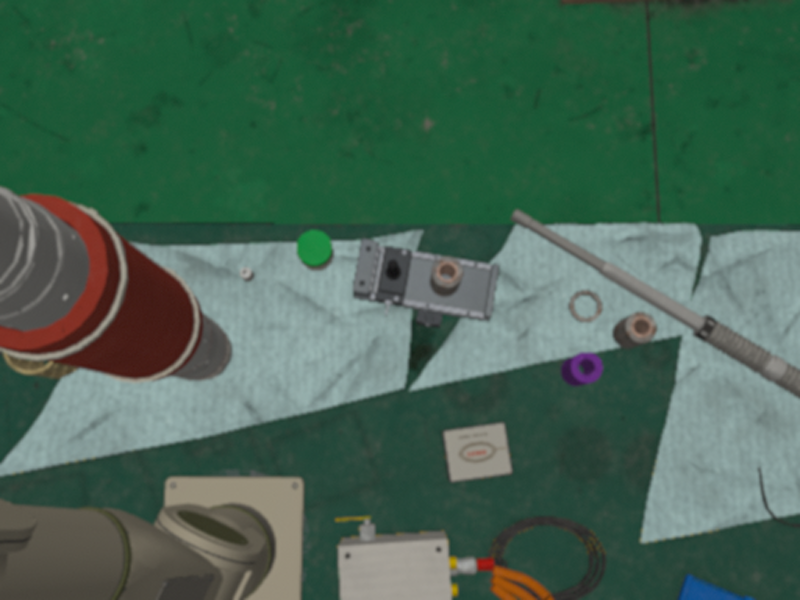

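View pics/wrist0b.png

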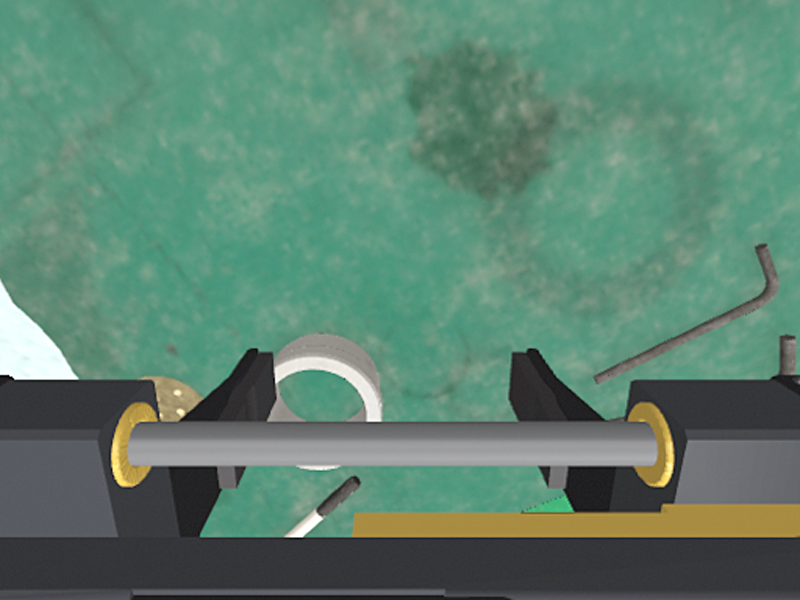

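The side view (800x600 scale) shows the rusty bush on the bed at (435,307). Its look-alikes are a rusty bush on the bench at (608,360) and a purple one at (557,377), plus a flat ring at (585,305) in the top view. The target is the one on the bed, top view (446,272). The tall spindle at (165,150) in the side view stands between the arm and the work.

Run:
```python
from h import *
k=.64
s,c=load('top0.png'); s2,c2=load('side0.png')
def t(u,v,z): return ray(s,c,u*k,v*k,z).round(3)
def sd(u,v,z): return ray(s2,c2,u*k,v*k,z).round(3)
print('bush top',t(447,271,.107), sd(435,290,.107))
print('handle top',t(393,268,.114), sd(390,280,.114))
print('bed corners end plate .046',t(497,266,.046),t(490,319,.046))
print('fixed jaw .066',t(361,240,.066),t(355,298,.066))
print('clip',t(428,320,.034)); print('pot',t(315,246,.054),'dowel',t(246,272,.042))
print('look',t(640,326,.085),'purple',t(587,367,.085))
print('box',t(478,450,.03),'ring',t(586,306,.0))
print('spindle foot side',sd(205,352,0),sd(232,345,0),t(215,375,0),t(231,355,0),t(190,380,0))
print('spindle heights: top silver z guess', [ (z,t(200,320,z)) for z in (.1,.2,.3,.4)])
b=c['pixels'][120:240,180:360][:,:,::-1]; cv2.imwrite('pics/cropt.png',cv2.resize(b,None,fx=4.4,fy=4.4,interpolation=cv2.INTER_CUBIC))
b=c2['pixels'][165:235,200:320][:,:,::-1]; cv2.imwrite('pics/crops.png',cv2.resize(b,None,fx=6.6,fy=6.6,interpolation=cv2.INTER_CUBIC))
b=c2['pixels'][0:245,0:190][:,:,::-1]; cv2.imwrite('pics/cropp.png',cv2.resize(b,None,fx=2.4,fy=2.4,interpolation=cv2.INTER_CUBIC))
```

```text
bush top [ 0.448 -0.354  0.107] [ 0.439 -0.355  0.107]
handle top [ 0.451 -0.267  0.114] [ 0.448 -0.268  0.114]
bed corners end plate .046 [ 0.47  -0.443  0.046] [ 0.378 -0.43   0.046]
fixed jaw .066 [ 0.51  -0.211  0.066] [ 0.41  -0.202  0.066]
clip [ 0.378 -0.325  0.034]
pot [ 0.502 -0.132  0.054] dowel [ 0.459 -0.013  0.042]
look [ 0.361 -0.67   0.085] purple [ 0.294 -0.581  0.085]
box [ 0.16  -0.408  0.03 ] ring [ 0.409 -0.604  0.   ]
spindle foot side [0.31  0.057 0.   ] [0.341 0.016 0.   ] [0.286 0.043 0.   ] [0.321 0.017 0.   ] [0.277 0.086 0.   ]
spindle heights: top silver z guess [(0.1, array([0.367, 0.046, 0.1  ])), (0.2, array([0.352, 0.018, 0.2  ])), (0.3, array([ 0.336, -0.01 ,  0.3  ])), (0.4, array([ 0.321, -0.037,  0.4  ]))]
```

View pics/cropt.png

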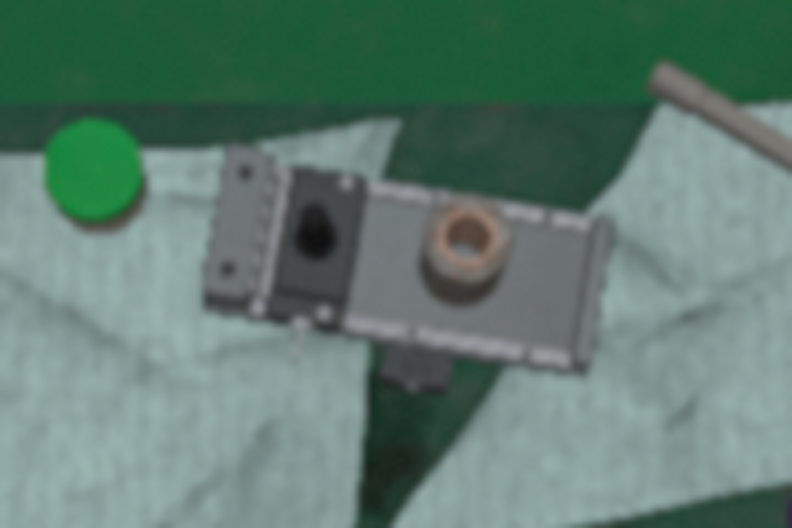

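View pics/crops.png

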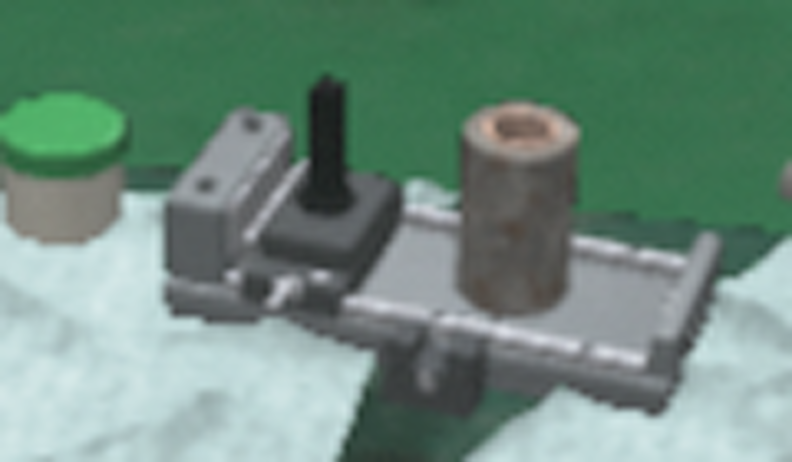

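View pics/cropp.png

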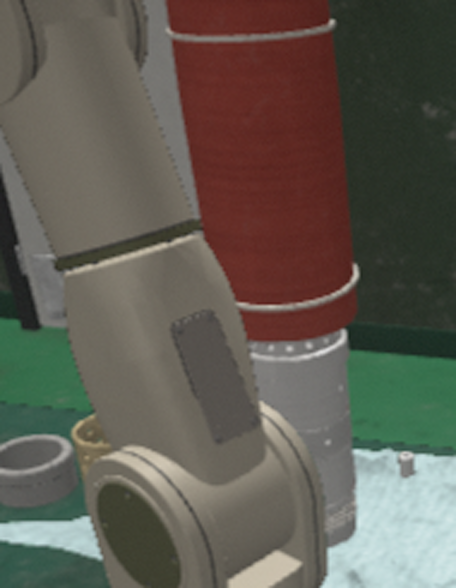

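Run:
```python
from h import *
k=.64
s,c=load('top0.png'); s2,c2=load('side0.png')
for ctr in [(.33,.07),(.34,.08)]:
  for z in (0,.1,.2,.3,.4,.5,.6,.7,.8,.9): print(ctr,z,(proj(s2,c2,(*ctr,z))/k).round(),(proj(s,c,(*ctr,z))/k).round())
# arm joints guess
print('tcp',(proj(s2,c2,s['ee_pos'])/k),(proj(s,c,s['ee_pos'])/k))
b=c['pixels'][100:384,0:200][:,:,::-1]; cv2.imwrite('pics/cropq.png',cv2.resize(b,None,fx=2.1,fy=2.1,interpolation=cv2.INTER_CUBIC))
print(R.from_quat(s['eef_rot']).as_matrix().round(3))
```

```text
(0.33, 0.07) 0 [202. 345.] [201. 350.]
(0.33, 0.07) 0.1 [196. 300.] [184. 343.]
(0.33, 0.07) 0.2 [190. 251.] [164. 334.]
(0.33, 0.07) 0.3 [182. 197.] [141. 325.]
(0.33, 0.07) 0.4 [174. 139.] [112. 313.]
(0.33, 0.07) 0.5 [166.  76.] [ 77. 298.]
(0.33, 0.07) 0.6 [156.   7.] [ 31. 279.]
(0.33, 0.07) 0.7 [146. -69.] [-29. 254.]
(0.33, 0.07) 0.8 [ 135. -153.] [-112.  219.]
(0.33, 0.07) 0.9 [ 122. -246.] [-234.  168.]
(0.34, 0.08) 0 [199. 342.] [195. 344.]
(0.34, 0.08) 0.1 [193. 296.] [178. 336.]
(0.34, 0.08) 0.2 [186. 248.] [158. 328.]
(0.34, 0.08) 0.3 [179. 195.] [134. 317.]
(0.34, 0.08) 0.4 [171. 137.] [104. 304.]
(0.34, 0.08) 0.5 [162.  74.] [ 68. 289.]
(0.34, 0.08) 0.6 [153.   6.] [ 22. 268.]
(0.34, 0.08) 0.7 [143. -70.] [-40. 242.]
(0.34, 0.08) 0.8 [ 131. -153.] [-125.  205.]
(0.34, 0.08) 0.9 [ 118. -245.] [-250.  150.]
tcp [-103.46438367  191.55433011] [-223.53786789  366.92900326]
[[-0.9    0.436 -0.001]
 [ 0.436  0.9   -0.001]
 [-0.    -0.001 -1.   ]]
```

View pics/cropq.png

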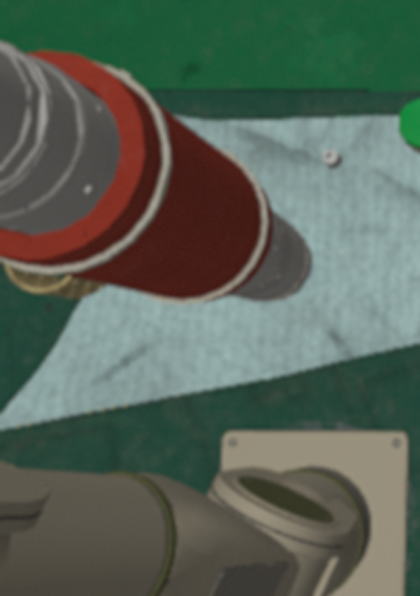

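Spindle: centre about (0.335, 0.075), radius about 85 mm. The red part reaches z≈0.63 and there is more above it. I'll raise and tilt the wrist camera to see how tall it is before choosing a way past it.

>>> arm_command([
  [100,[0,0,-0.03],[0,-0.1,0]],
  [100,[0,0,-0.06],[0,-0.2,0]],
  [100,[0,0,-0.09],[0,-0.3,0]],
  [100,[0,0,-0.12],[0,-0.4,0]],
  [100,[0,0,-0.15],[0,-0.5,0]],
  [100,[0,0,-0.18],[0,-0.6,0]],
  [100,[0,0,-0.21],[0,-0.7,0]],
  [100,[0,0,-0.24],[0,-0.8,0]],
  [100,[0,0,-0.26],[0,-0.9,0]],
  [100,[0,0,-0.26],[0,-1.0,0]],
])

```text
time: 0.98
ee_pos: [0.2718, 0.5626, 0.557]
eef_rot: [0.198, 0.854, -0.104, 0.469]
ft_force: [0.7, -1.2, 0.0]
width: 0.0871
```

Run:
```python
from h import *
s,c=grab('wrist','w1.png'); print(s['time'],s['joint_positions'].round(3),s['ee_pos'].round(3),s['eef_rot'].round(3),s['ft_force'].round(1)); Rr,o=ext(s,c);print(o,Rr[:,2])
for z in (.3,.6,.7,.8,.9,1,1.1): print(z,proj(s,c,(.335,.075,z)))
s,c=grab('side','s1.png')
```

```text
0.9833 [-1.576  0.407  0.035  1.087  0.972  1.966 -0.175] [0.272 0.563 0.557] [ 0.198  0.854 -0.104  0.469] [ 0.7 -1.2  0. ]
[0.16218278 0.61621195 0.53692688] [ 0.86943926 -0.42079677 -0.25885412]
0.3 [-41.41094582  98.90931816]
0.6 [-102.42741805  329.11586198]
0.7 [-129.03791347  429.51350801]
0.8 [-160.09391299  546.68341403]
0.9 [-196.81093541  685.21156097]
1 [-240.89207865  851.52349713]
1.1 [-294.79974642 1054.9095244 ]
```

View pics/w1.png

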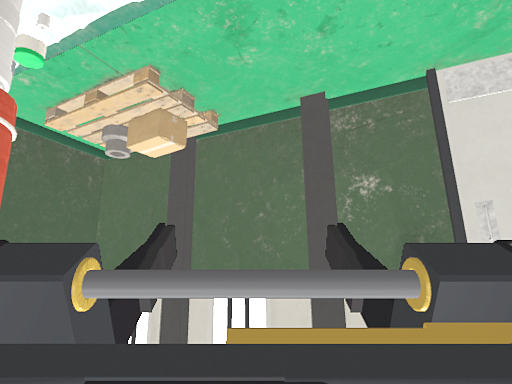

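View pics/s1.png

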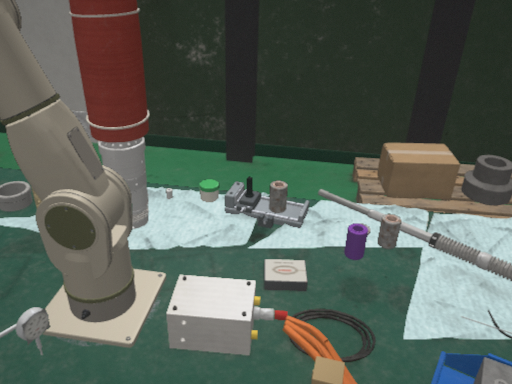

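```bash
cat > fk.py <<'E'
from h import *
import itertools
from scipy.optimize import least_squares
E
python3 - <<'E'
from fk import *
S=[load('wrist0.png')[0],load('w1.png')[0]]
Z=lambda a:R.from_euler('z',a); Y=lambda a:R.from_euler('y',a)
def chain(q,sg):
    r=R.identity(); out=[]
    for i in range(7):
        r=r*(Z(sg[i]*q[i]) if i%2==0 else Y(sg[i]*q[i])); out.append(r)
    return out
for sg in itertools.product([1,-1],repeat=7):
    if sg[1]!=1: continue
    M=[]
    # constant R0 base rotation about z c0 and tool c7
    def res(c):
        o=[]
        for s in S:
            r=Z(c[0])*chain(s['joint_positions'],sg)[-1]*Z(c[1])
            o+=list((r.inv()*R.from_quat(s['eef_rot'])).as_rotvec())
        return o
    best=min((least_squares(res,[a,b]) for a in (0,3) for b in (0,1.57,3.1,-1.57)),key=lambda f:f.cost)
    if best.cost<.05: print(sg,best.cost,best.x)
E
```

```text
(1, 1, 1, 1, 1, 1, 1) 1.5090377870205493e-05 [-0.89068815 -1.55674506]
(1, 1, 1, 1, 1, 1, -1) 0.005995656810195559 [5.34346789 4.4250495 ]
(1, 1, -1, 1, 1, 1, 1) 0.008667844393394639 [-0.88848453 -1.51610763]
(1, 1, -1, 1, 1, 1, -1) 0.02922189648715536 [5.34580715 4.46555194]
(-1, 1, 1, 1, -1, 1, 1) 0.030398505256898918 [ 0.04656782 -4.45161238]
(-1, 1, 1, 1, -1, 1, -1) 0.009274354552824732 [-0.00232673  1.53004788]
(-1, 1, -1, 1, -1, 1, 1) 0.006539581713572245 [6.33221451 1.87218654]
(-1, 1, -1, 1, -1, 1, -1) 4.47265327517879e-31 [-3.35529107e-16  1.57079633e+00]
```

```bash
cat > fk.py <<'E'
from h import *
Zr=lambda a:R.from_euler('z',a); Yr=lambda a:R.from_euler('y',a)
sg=(-1,1,-1,1,-1,1,-1)
def chain(q):
    r=R.identity(); out=[]
    for i in range(7):
        r=r*(Zr(sg[i]*q[i]) if i%2==0 else Yr(sg[i]*q[i])); out.append(r.as_matrix())
    return out
E
python3 - <<'E'
from fk import *
S=[load('wrist0.png')[0],load('w1.png')[0]]
def rows(s,off):
    c=chain(s['joint_positions']); cols=[np.array([0,0,1]),c[1][:,2],c[3][:,2],c[5][:,2]]
    if off: cols+= [c[1][:,0],c[3][:,0],c[5][:,0]] if off==3 else [c[1][:,0]-c[3][:,0]] if off==1 else [c[1][:,0],c[3][:,0]]
    return np.array(cols).T
for off in (0,1,2):
    A=np.vstack([rows(s,off) for s in S]); b=np.hstack([s['ee_pos'] for s in S])
    x,r,k,sv=np.linalg.lstsq(A,b,rcond=None); print(off,x.round(4),np.abs(A@x-b).max(),sv.round(3))
E
```

```text
0 [-0.0356  0.8125  0.3698  0.3522] 0.03430874671435702 [2.316 1.447 0.733 0.063]
1 [-0.0343  0.8096  0.3687  0.3522  0.0022] 0.034021333480549504 [2.701 1.716 0.742 0.242 0.061]
2 [-15.34    12.4105   0.1086   0.421   -4.436   -2.9714] 1.6819878823071122e-14 [2.70e+00 2.00e+00 8.01e-01 1.99e-01 1.60e-01 2.00e-03]
```

```bash
cat >> fk.py <<'E'
def go(pos,zdir,ydir,s=None):
    "shift and rotvec in current tool frame; zdir tool z, ydir approx tool y"
    s=s or read_state(); R0=R.from_quat(s['eef_rot'])
    z=np.array(zdir,float); z/=np.linalg.norm(z); y=np.array(ydir,float); y-=z*(y@z); y/=np.linalg.norm(y)
    R1=R.from_matrix(np.array([np.cross(y,z),y,z]).T)
    return R0.inv().apply(np.array(pos)-s['ee_pos']).round(3),(R0.inv()*R1).as_rotvec().round(3)
E
python3 - <<'E'
from fk import *
s=read_state(); print(R.from_quat(s['eef_rot']).as_matrix().round(2))
print(go((.15,.4,.92),(.75,-.65,-.05),(.65,.75,0)))
E
```

```text
[[-0.49  0.43  0.76]
 [ 0.23  0.9  -0.37]
 [-0.84 -0.   -0.54]]
(array([-0.291, -0.202, -0.23 ]), array([ 0.256, -0.514,  0.086]))
```

>>> arm_command([
  [100,[-0.03,-0.02,-0.024],[0.026,-0.051,0.009]],
  [100,[-0.06,-0.04,-0.048],[0.05,-0.1,0.017]],
  [100,[-0.09,-0.06,-0.07],[0.077,-0.154,0.026]],
  [100,[-0.12,-0.08,-0.093],[0.1,-0.205,0.034]],
  [100,[-0.15,-0.1,-0.116],[0.128,-0.257,0.043]],
  [100,[-0.18,-0.12,-0.14],[0.154,-0.31,0.052]],
  [100,[-0.205,-0.14,-0.16],[0.18,-0.36,0.06]],
  [100,[-0.235,-0.16,-0.185],[0.205,-0.41,0.069]],
  [100,[-0.26,-0.18,-0.21],[0.23,-0.46,0.077]],
  [100,[-0.29,-0.2,-0.23],[0.256,-0.514,0.086]],
])

```text
time: 1.92
ee_pos: [0.1797, 0.4369, 0.8369]
eef_rot: [0.256, 0.679, -0.241, 0.644]
ft_force: [0.6, 0.3, 0.5]
width: 0.0875
```

Run:
```python
from h import *
s,c=grab('wrist','w2.png'); print(s['time'],s['joint_positions'].round(3),s['ee_pos'].round(3),s['eef_rot'].round(3),s['ft_force'].round(1)); Rr,o=ext(s,c);print(o,Rr[:,2])
for z in (.3,.6,.7,.8,.9,1,1.1): print(z,proj(s,c,(.335,.075,z)))
```

```text
1.9167 [-2.299  0.583  1.298  0.873  1.116  2.04   0.46 ] [0.18  0.437 0.837] [ 0.256  0.679 -0.241  0.644] [0.6 0.3 0.5]
[0.10780519 0.50066793 0.75912997] [ 0.72779032 -0.63872223  0.24971017]
0.3 [  85.56002128 -349.72977173]
0.6 [117.21733982 -21.26881194]
0.7 [125.27486941  62.33220121]
0.8 [132.43303831 136.60188469]
0.9 [138.83446373 203.01996532]
1 [144.59312249 262.76901139]
1.1 [149.80119682 316.80546087]
```

View pics/w2.png

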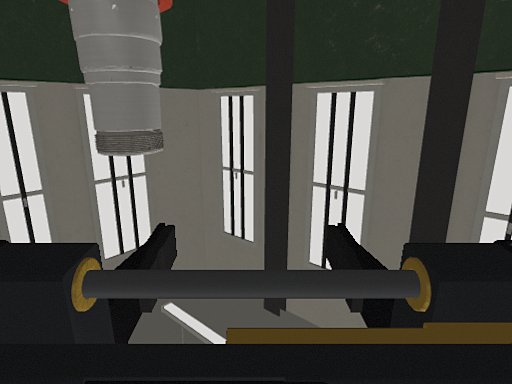

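The wrist view is inverted. It shows the spindle's top end at pixel (129,150), which puts it at z≈0.82 m. I'll refit the kinematics so I can plan a crossing above it.

Run:
```python
from fk import *
S=[load(n)[0] for n in ('wrist0.png','w1.png','w2.png')]
def rows(s,sets):
    c=chain(s['joint_positions']); cols=[np.array([0,0,1]),c[1][:,2],c[3][:,2],c[5][:,2]]
    for i,k in sets: cols.append(c[i][:,k])
    return np.array(cols).T
for sets in ([],[(1,0),(3,0)],[(3,0)],[(5,0)],[(1,0),(3,0),(5,0)],[(1,1),(3,1)],[(1,1),(3,1),(5,1)]):
    A=np.vstack([rows(s,sets) for s in S]); b=np.hstack([s['ee_pos'] for s in S])
    x,r,k,sv=np.linalg.lstsq(A,b,rcond=None); print(sets,x.round(4),np.abs(A@x-b).max().round(4),sv.round(3)[-2:])
```

```text
[] [0.255  0.4808 0.4907 0.3228] 0.0375 [1.206 0.232]
[(1, 0), (3, 0)] [0.3229 0.5633 0.4166 0.3451 0.056  0.1103] 0.0408 [0.184 0.099]
[(3, 0)] [0.2214 0.6142 0.4437 0.342  0.0796] 0.0435 [0.489 0.155]
[(5, 0)] [ 0.2418  0.4894  0.4465  0.3129 -0.043 ] 0.0364 [0.351 0.221]
[(1, 0), (3, 0), (5, 0)] [0.3635 0.5507 0.4176 0.351  0.0773 0.1277 0.0142] 0.0406 [0.166 0.055]
[(1, 1), (3, 1)] [ 0.2579  0.4491  0.4899  0.2822 -0.0217 -0.0238] 0.0002 [0.456 0.227]
[(1, 1), (3, 1), (5, 1)] [ 2.582e-01  4.486e-01  4.900e-01  2.822e-01 -2.180e-02 -2.350e-02
 -4.000e-04] 0.0 [0.397 0.201]
```

```bash
cat >> fk.py <<'E'
P=[.2582,.4486,.49,.2822]
def pts(q):
    c=chain(q); sh=np.array([0,0,P[0]]); el=sh+c[1]@[0,-.0218,P[1]]; wr=el+c[3]@[0,-.0235,P[2]]; t=wr+c[5]@[0,-.0004,P[3]]
    return sh,el,wr,t,R.from_matrix(c[6])*Zr(np.pi/2)
LO=np.array([-2.6,-.5,-1.47,.16,-1.27,.06,-2.6]);HI=np.array([2.6,2.12,1.34,2.42,4.41,2.06,2.6])
def ik(q,p,Rt,n=40):
    q=q.copy()
    for _ in range(n):
        *_,t,r=pts(q); e=np.hstack([p-t,(Rt*r.inv()).as_rotvec()])
        if np.abs(e).max()<1e-4: break
        J=np.zeros((6,7))
        for i in range(7):
            d=q.copy(); d[i]+=1e-5; *_,t2,r2=pts(d); J[:,i]=np.hstack([t2-t,(r2*r.inv()).as_rotvec()])/1e-5
        free=np.ones(7,bool)
        for _k in range(4):
            Jf=J*free; dq=Jf.T@np.linalg.solve(Jf@Jf.T+1e-4*np.eye(6),e)
            bad=free&(((q+dq>HI)&(dq>0))|((q+dq<LO)&(dq<0)))
            if not bad.any(): break
            free&=~bad
        q=np.clip(q+dq*min(1,.3/max(1e-9,np.abs(dq).max())),LO,HI)
    return q,np.abs(e).max()
def clear(q):
    sh,el,wr,t,r=pts(q); tip=t+r.apply([0,0,.07]); out=9
    for a,b in ((sh,el),(el,wr),(wr,tip)):
        for f in np.linspace(0,1,15):
            x=a+(b-a)*f
            for z0,z1,rad in ((0,.26,.06),(.25,.64,.087),(.63,.82,.07)):
                h=max(0,np.hypot(x[0]-.335,x[1]-.075)-rad); v=max(0,x[2]-z1); out=min(out,np.hypot(h,v))
    return out
def rot(zdir,ydir):
    z=np.array(zdir,float); z/=np.linalg.norm(z); y=np.array(ydir,float); y-=z*(y@z); y/=np.linalg.norm(y)
    return R.from_matrix(np.array([np.cross(y,z),y,z]).T)
E
python3 - <<'E'
from fk import *
from scipy.spatial.transform import Slerp
s=read_state(); q=s['joint_positions']; r0=R.from_quat(s['eef_rot']); p=s['ee_pos']
print(p-pts(q)[3], (r0.inv()*pts(q)[4]).magnitude())
z=r0.apply([0,0,1]); print(z, r0.apply([0,1,0]))
W=[((.2,.25,1.0),(.75,-.65,0),(.65,.75,0)),((.3,.0,1.05),(.75,-.65,0),(.65,.75,0)),((.45,-.3,1.0),(.75,-.65,-.1),(.65,.75,0)),((.46,-.38,.6),(.75,-.65,-.8),(.65,.75,0)),((.45,-.35,.3),(0,0,-1),(.65,.75,0))]
for w in W:
    r1=rot(w[1],w[2]); sl=Slerp([0,1],R.concatenate([r0,r1]))
    for f in np.linspace(.1,1,10):
        q,e=ik(q,p+(np.array(w[0])-p)*f,sl(f))
        if f in(.5,1) or round(f*10)%3==0: print(w[0],round(f,1),q.round(2),round(e,4),'clr',round(clear(q),3))
    p=np.array(w[0]); r0=r1
E
```

```text
[-8.26979630e-06  5.42452281e-05 -5.81337476e-05] 3.521787733787174e-16
[ 0.75130217 -0.65803565 -0.05034021] [0.65919382 0.75191605 0.00926067]
(0.2, 0.25, 1.0) 0.3 [-2.41  0.46  1.33  0.9   1.28  2.04  0.53] 0.0 clr 0.216
(0.2, 0.25, 1.0) 0.5 [-2.49  0.38  1.33  0.91  1.41  2.05  0.58] 0.0 clr 0.197
(0.2, 0.25, 1.0) 0.6 [-2.53  0.33  1.33  0.91  1.48  2.05  0.61] 0.0 clr 0.191
(0.2, 0.25, 1.0) 0.9 [-2.58  0.26  1.34  0.84  1.63  2.03  0.73] 0.0073 clr 0.2
(0.2, 0.25, 1.0) 1.0 [-2.58  0.24  1.34  0.8   1.66  2.02  0.78] 0.0098 clr 0.209
(0.3, 0.0, 1.05) 0.3 [-2.58  0.2   1.34  0.74  1.72  2.02  0.85] 0.0445 clr 0.216
(0.3, 0.0, 1.05) 0.5 [-2.58  0.18  1.34  0.7   1.76  2.02  0.89] 0.0683 clr 0.223
(0.3, 0.0, 1.05) 0.6 [-2.58  0.16  1.34  0.69  1.77  2.02  0.92] 0.0804 clr 0.226
(0.3, 0.0, 1.05) 0.9 [-2.58  0.14  1.34  0.62  1.81  2.02  0.99] 0.1189 clr 0.241
(0.3, 0.0, 1.05) 1.0 [-2.58  0.14  1.34  0.58  1.82  2.02  1.02] 0.1324 clr 0.247
(0.45, -0.3, 1.0) 0.3 [-2.58  0.14  1.34  0.45  1.85  2.02  1.15] 0.1756 clr 0.256
(0.45, -0.3, 1.0) 0.5 [-2.58  0.14  1.34  0.37  1.85  2.02  1.2
[... 403 characters left out ...]
  2.02  1.34] 0.355 clr 0.256
(0.46, -0.38, 0.6) 0.6 [-2.58  0.14  1.34  0.25  1.85  2.02  1.34] 0.363 clr 0.256
(0.46, -0.38, 0.6) 0.9 [-2.58  0.14  1.34  0.25  1.85  2.02  1.33] 0.4691 clr 0.256
(0.46, -0.38, 0.6) 1.0 [-2.58  0.14  1.34  0.25  1.85  2.02  1.33] 0.5091 clr 0.256
(0.45, -0.35, 0.3) 0.3 [-2.58  0.14  1.34  0.25  1.85  2.02  1.33] 0.5991 clr 0.256
(0.45, -0.35, 0.3) 0.5 [-2.58  0.14  1.34  0.25  1.85  2.02  1.33] 0.6845 clr 0.256
(0.45, -0.35, 0.3) 0.6 [-2.58  0.14  1.34  0.25  1.85  2.02  1.33] 0.7522 clr 0.256
(0.45, -0.35, 0.3) 0.9 [-2.58  0.14  1.34  0.25  1.85  2.02  1.33] 0.9555 clr 0.256
(0.45, -0.35, 0.3) 1.0 [-2.58  0.14  1.34  0.25  1.85  2.02  1.33] 1.0232 clr 0.256
```

```bash
cat > sim.py <<'E'
from fk import *
from scipy.spatial.transform import Slerp
def run(W,every=3,n=10,s=None):
    s=s or read_state(); q=s['joint_positions']; r0=R.from_quat(s['eef_rot']); p=s['ee_pos']
    for w in W:
        r1=rot(w[1],w[2]); sl=Slerp([0,1],R.concatenate([r0,r1]))
        rel=(r0.inv().apply(np.array(w[0])-p).round(3),(r0.inv()*r1).as_rotvec().round(3))
        print('W',np.round(w[0],3),'rel',*rel)
        for i,f in enumerate(np.linspace(1/n,1,n)):
            q0=q;q,e=ik(q,p+(np.array(w[0])-p)*f,sl(f))
            if i%every==every-1 or i==n-1: print('  ',round(f,1),q.round(2),'e',round(e,3),'dq',np.abs(q-q0).max().round(2),'clr',round(clear(q),3),'el',pts(q)[1].round(2),'wr',pts(q)[2].round(2))
        p=np.array(w[0]); r0=r1
def polar(r,az,z,pitch):
    "pitch: angle of tool below horizontal (deg), tool y = ccw tangent"
    a=np.deg2rad(az); b=np.deg2rad(pitch); u=np.array([np.cos(a),np.sin(a),0]); t=np.array([-u[1],u[0],0])
    return (u*r+[0,0,z], u*np.cos(b)-[0,0,np.sin(b)], t)
E
python3 - <<'E'
from sim import *
run([polar(.5,70,.9,0),polar(.42,70,1.05,0),polar(.42,40,1.05,0),polar(.42,10,1.05,0),polar(.42,-20,1.05,0),polar(.45,-40,.9,0),polar(.5,-40,.7,45),polar(.55,-40,.4,90)])
E
```

```text
W [0.171 0.47  0.9  ] rel [-0.056  0.023 -0.032] [-1.941 -0.024 -0.055]
   0.3 [-2.5   0.46  1.32  0.86  1.05  1.65  0.5 ] e 0.063 dq 0.14 clr 0.256 el [-0.15  0.14  0.66] wr [-0.09  0.55  0.92]
   0.6 [-2.5   0.34  1.32  0.71  0.75  1.24  0.78] e 0.123 dq 0.13 clr 0.256 el [-0.11  0.11  0.68] wr [-0.06  0.46  1.01]
   0.9 [-2.5   0.27  1.32  0.63  0.22  0.98  1.17] e 0.179 dq 0.2 clr 0.256 el [-0.08  0.09  0.69] wr [-0.03  0.41  1.06]
   1.0 [-2.5   0.27  1.32  0.65 -0.    0.9   1.31] e 0.206 dq 0.22 clr 0.256 el [-0.08  0.09  0.69] wr [-0.03  0.42  1.05]
W [0.144 0.395 1.05 ] rel [-0.15 -0.   -0.08] [0. 0. 0.]
   0.3 [-2.5   0.27  1.32  0.51  0.    1.04  1.31] e 0.181 dq 0.04 clr 0.256 el [-0.08  0.09  0.69] wr [-0.06  0.37  1.09]
   0.6 [-2.5   0.27  1.32  0.41  0.01  1.13  1.31] e 0.169 dq 0.0 clr 0.256 el [-0.08  0.09  0.69] wr [-0.08  0.33  1.12]
   0.9 [-2.5   0.27  1.32  0.26  0.01  1.28  1.31] e 0.15 dq 0.08 clr 0.256 el [-0.08  0.09  0.69] wr [-0.11  0.27  1.14]
   1.0 [-2.5   0.27  1.32  0.26  0.01  1.27  1.31] e 0.148 dq 0.0 clr 0.256 el [-0.08  0.09  0.69] wr [-0.11  0.2
[... 2680 characters left out ...]
11  0.27  1.14]
   1.0 [-2.5   0.27  1.32  0.26  1.35  2.01  1.01] e 0.567 dq 0.02 clr 0.256 el [-0.08  0.09  0.69] wr [-0.11  0.27  1.14]
W [ 0.421 -0.354  0.4  ] rel [ 0.177 -0.     0.247] [0.    0.785 0.   ]
   0.3 [-2.5   0.27  1.32  0.26  1.35  2.01  0.96] e 0.784 dq 0.02 clr 0.256 el [-0.08  0.09  0.69] wr [-0.11  0.27  1.14]
   0.6 [-2.5   0.27  1.32  0.26  1.35  2.01  0.91] e 0.997 dq 0.02 clr 0.256 el [-0.08  0.09  0.69] wr [-0.11  0.27  1.14]
   0.9 [-2.5   0.27  1.32  0.26  1.35  2.01  0.89] e 1.193 dq 0.0 clr 0.256 el [-0.08  0.09  0.69] wr [-0.11  0.27  1.14]
   1.0 [-2.5   0.27  1.32  0.26  1.35  2.01  0.89] e 1.256 dq 0.0 clr 0.256 el [-0.08  0.09  0.69] wr [-0.11  0.27  1.14]
```

```bash
cat >> fk.py <<'E'
QM=np.array([0,0.4,0,1.4,0,1.2,0])
def ik(q,p,Rt,n=60,kn=0.0,lam=1e-3):
    q=q.copy(); 
    for it in range(n):
        *_,t,r=pts(q); e=np.hstack([p-t,(Rt*r.inv()).as_rotvec()])
        J=np.zeros((6,7))
        for i in range(7):
            d=q.copy(); d[i]+=1e-5; *_,t2,r2=pts(d); J[:,i]=np.hstack([t2-t,(r2*r.inv()).as_rotvec()])/1e-5
        free=np.ones(7,bool); qn=kn*(QM-q)*[0,1,1,1,0,1,0]
        ee=e*min(1,.15/max(np.abs(e).max(),1e-9))
        for _k in range(7):
            Jf=J*free; G=Jf.T@np.linalg.inv(Jf@Jf.T+lam*np.eye(6)); dq=G@ee+(np.eye(7)-G@Jf)@(qn*free); dq=dq*free
            bad=free&(((q+dq>HI+1e-6)&(dq>0))|((q+dq<LO-1e-6)&(dq<0)))
            if not bad.any(): break
            # pin worst only
            v=np.maximum(q+dq-HI,LO-q-dq)*bad; k=v.argmax(); ee=ee-J[:,k]*(np.clip(q[k]+dq[k],LO[k],HI[k])-q[k]); q[k]=np.clip(q[k]+dq[k],LO[k],HI[k]); free[k]=False
        q=np.clip(q+np.clip(dq,-.3,.3),LO,HI)
        if np.abs(e).max()<1e-4 and it>3: break
    return q,np.abs(e).max()
E
python3 - <<'E'
from fk import *
a=load('wrist0.png')[0]; b=load('w1.png')[0]; c=load('w2.png')[0]
from scipy.spatial.transform import Slerp
for s,t in ((a,b),(b,c)):
  for kn in (0,.01,.05):
    q=s['joint_positions']; sl=Slerp([0,1],R.from_quat([s['eef_rot'],t['eef_rot']]))
    for f in np.linspace(.1,1,10): q,e=ik(q,s['ee_pos']+f*(t['ee_pos']-s['ee_pos']),sl(f),kn=kn,n=8)
    print(kn,q.round(2),round(e,4))
  print(t['joint_positions'].round(2))
E
```

```text
0 [-1.57  0.41  0.03  1.09  0.97  1.97 -0.18] 0.0
0.01 [-1.59  0.41  0.06  1.09  0.96  1.96 -0.17] 0.0
0.05 [-1.63  0.41  0.12  1.09  0.94  1.95 -0.17] 0.0001
[-1.58  0.41  0.03  1.09  0.97  1.97 -0.18]
0 [-2.29  0.57  1.25  0.87  1.15  2.06  0.45] 0.0
0.01 [-2.29  0.56  1.24  0.87  1.16  2.06  0.45] 0.0001
0.05 [-2.29  0.56  1.24  0.87  1.16  2.06  0.45] 0.0003
[-2.3   0.58  1.3   0.87  1.12  2.04  0.46]
```

Run:
```python
from sim import *
b=load('w1.png')[0]; rb=R.from_quat(b['eef_rot']).as_matrix()
run([(b['ee_pos'],rb[:,2],rb[:,1]),polar(.55,80,.6,30),polar(.45,75,.95,0),polar(.42,70,1.05,0),polar(.42,40,1.05,0),polar(.42,10,1.05,0),polar(.42,-20,1.05,0),polar(.45,-40,.9,0),polar(.5,-40,.7,45),polar(.55,-40,.4,90)],every=5)
print('direct')
run([polar(.5,70,.9,0),polar(.42,70,1.05,0),polar(.42,40,1.05,0),polar(.42,10,1.05,0),polar(.42,-20,1.05,0),polar(.45,-40,.9,0),polar(.5,-40,.7,45),polar(.55,-40,.4,90)],every=5)
```

```text
W [0.272 0.563 0.557] rel [ 0.287  0.156 -0.   ] [-0.258  0.517 -0.085]
   0.5 [-2.25  0.56  1.14  1.    0.83  1.98  0.19] e 0.0 dq 0.06 clr 0.256 el [-0.13  0.2   0.64] wr [0.   0.65 0.79]
   1.0 [-2.14  0.55  1.    1.12  0.56  1.76  0.01] e 0.0 dq 0.05 clr 0.256 el [-0.11  0.21  0.64] wr [0.06 0.67 0.71]
W [0.096 0.542 0.6  ] rel [ 0.044 -0.095 -0.15 ] [-1.576 -0.025 -0.963]
   0.5 [-2.6  -0.22  0.72  1.67  1.16  1.46  0.13] e 0.0 dq 0.14 clr 0.181 el [ 0.1  -0.03  0.7 ] wr [-0.03  0.44  0.72]
   1.0 [-2.09 -0.5   0.33  1.86  0.61  0.8   1.05] e 0.0 dq 0.32 clr 0.166 el [ 0.13 -0.18  0.65] wr [0.05 0.3  0.74]
W [0.116 0.435 0.95 ] rel [-0.252 -0.039 -0.263] [ 0.085 -0.523  0.023]
   0.5 [-1.26 -0.5  -0.14  1.65  0.03  0.68  1.48] e 0.005 dq 0.05 clr 0.243 el [-0.04 -0.21  0.65] wr [0.05 0.23 0.85]
   1.0 [-1.21 -0.5  -0.13  1.41  0.02  0.66  1.49] e 0.003 dq 0.05 clr 0.252 el [-0.06 -0.21  0.65] wr [0.04 0.17 0.95]
W [0.144 0.395 1.05 ] rel [-0.1   -0.037 -0.032] [ 0.087 -0.    -0.   ]
   0.5 [-1.18 -0.46 -0.13  1.26  0.04  0.77  1.49] e 0.0 dq 0.03 clr 0.256 el [-0.06 -0.19  0.66]
[... 3789 characters left out ...]
.48] e 0.021 dq 0.03 clr 0.22 el [-0.17  0.14  0.65] wr [ 0.15 -0.13  0.92]
W [ 0.383 -0.321  0.7  ] rel [0.2  0.   0.05] [-0.     0.785  0.   ]
   0.5 [ 0.8  -0.48 -0.14  1.51 -0.01  0.93  1.51] e 0.0 dq 0.07 clr 0.214 el [-0.16  0.13  0.66] wr [ 0.16 -0.14  0.91]
   1.0 [ 0.8  -0.32 -0.16  1.43 -0.    1.24  1.5 ] e 0.0 dq 0.06 clr 0.207 el [-0.11  0.08  0.68] wr [ 0.23 -0.19  0.9 ]
W [ 0.421 -0.354  0.4  ] rel [ 0.177 -0.     0.247] [0.    0.785 0.   ]
   0.5 [ 0.8  -0.13 -0.18  1.48  0.01  1.4   1.49] e 0.0 dq 0.04 clr 0.209 el [-0.06  0.03  0.7 ] wr [ 0.32 -0.27  0.81]
   1.0 [ 0.78  0.14 -0.18  1.47  0.03  1.53  1.47] e 0.0 dq 0.06 clr 0.211 el [ 0.03 -0.06  0.7 ] wr [ 0.42 -0.35  0.68]
```

>>> arm_command([
  [100,[-0.003,0.001,-0.002],[-0.11,0,0]],
  [100,[-0.006,0.002,-0.004],[-0.22,0,0]],
  [100,[-0.01,0.004,-0.006],[-0.33,0,0]],
  [100,[-0.013,0.005,-0.008],[-0.44,0,0]],
  [100,[-0.016,0.006,-0.01],[-0.55,0,0]],
  [100,[-0.02,0.007,-0.012],[-0.66,0,0]],
  [100,[-0.023,0.008,-0.014],[-0.77,0,0]],
  [100,[-0.026,0.009,-0.016],[-0.88,0,0]],
  [100,[-0.03,0.01,-0.018],[-0.99,-0.01,-0.02]],
  [100,[-0.03,0.011,-0.018],[-1.1,-0.01,-0.03]],
])

```text
time: 2.8
ee_pos: [0.1759, 0.4557, 0.867]
eef_rot: [-0.132, 0.706, 0.142, 0.681]
ft_force: [0.2, 0.9, 0.1]
width: 0.0871
```

Run:
```python
from sim import *
s=read_state(); print(s['time'],s['joint_positions'].round(2),s['ee_pos'].round(3),s['ft_force'].round(1))
run([polar(.46,70,.95,0),polar(.42,70,1.05,0),polar(.42,40,1.05,0),polar(.42,10,1.05,0)],every=5)
```

```text
2.8 [-2.57 -0.3   0.43  1.44  1.73  1.71  0.38] [0.176 0.456 0.867] [0.2 0.9 0.1]
W [0.157 0.432 0.95 ] rel [-0.082 -0.013 -0.029] [-0.831 -0.02  -0.033]
   0.5 [-2.46 -0.5   0.26  1.49  1.58  1.39  0.57] e 0.0 dq 0.14 clr 0.154 el [ 0.18 -0.12  0.65] wr [-0.03  0.24  0.91]
   1.0 [-1.42 -0.5  -0.02  1.42  0.35  0.69  1.28] e 0.0 dq 0.28 clr 0.23 el [-0.01 -0.22  0.65] wr [0.06 0.17 0.95]
W [0.144 0.395 1.05 ] rel [-0.1  -0.   -0.04] [0. 0. 0.]
   0.5 [-1.44 -0.46 -0.02  1.27  0.34  0.8   1.32] e 0.0 dq 0.03 clr 0.243 el [-0.   -0.2   0.66] wr [0.05 0.15 1.  ]
   1.0 [-1.45 -0.4  -0.03  1.09  0.33  0.92  1.35] e 0.0 dq 0.04 clr 0.256 el [ 0.   -0.18  0.67] wr [0.05 0.13 1.05]
W [0.322 0.27  1.05 ] rel [ 0.    -0.21  -0.056] [0.524 0.    0.   ]
   0.5 [-1.31 -0.43 -0.01  1.1   0.45  0.95  1.3 ] e 0.0 dq 0.03 clr 0.256 el [-0.03 -0.19  0.67] wr [0.07 0.1  1.05]
   1.0 [-1.19 -0.42  0.04  1.09  0.55  0.96  1.25] e 0.0 dq 0.02 clr 0.243 el [-0.05 -0.18  0.67] wr [0.11 0.09 1.05]
W [0.414 0.073 1.05 ] rel [ 0.    -0.21  -0.056] [ 0.524 -0.    -0.   ]
   0.5 [-1.05 -0.45  0.06  1.1   0.67  1.02  1.2 ] e 0.0 dq 0.03 clr 0.23 el [-0.08 -0.18  0.66] wr [0.11 0.05 1.05]
   1.0 [-0.93 -0.44  0.11  1.1   0.78  1.04  1.17] e 0.0 dq 0.02 clr 0.23 el [-0.1  -0.17  0.66] wr [0.14 0.02 1.05]
```

>>> arm_command([
  [100,[-0.008,-0.001,-0.003],[-0.08,0,0]],
  [100,[-0.016,-0.003,-0.006],[-0.16,0,0]],
  [100,[-0.025,-0.004,-0.009],[-0.25,0,0]],
  [100,[-0.033,-0.005,-0.012],[-0.33,0,0]],
  [100,[-0.041,-0.006,-0.015],[-0.41,-0.01,-0.01]],
  [100,[-0.05,-0.008,-0.017],[-0.5,-0.01,-0.02]],
  [100,[-0.057,-0.009,-0.02],[-0.58,-0.01,-0.02]],
  [100,[-0.065,-0.01,-0.023],[-0.66,-0.02,-0.03]],
  [100,[-0.074,-0.012,-0.026],[-0.75,-0.02,-0.03]],
  [100,[-0.082,-0.013,-0.029],[-0.83,-0.02,-0.033]],
])

```text
time: 3.63
ee_pos: [0.1609, 0.4361, 0.935]
eef_rot: [-0.366, 0.618, 0.353, 0.6]
ft_force: [0.1, 1.2, -1.2]
width: 0.0869
```

Run:
```python
from sim import *
s=read_state(); print(s['time'],s['joint_positions'].round(2),s['ee_pos'].round(3),s['ft_force'].round(1))
run([polar(.42,50,1.05,0),polar(.42,20,1.05,0),polar(.42,-10,1.05,0),polar(.45,-40,1.0,0)],every=5)
```

```text
3.6333 [-1.84 -0.5   0.06  1.43  0.97  0.93  0.87] [0.161 0.436 0.935] [ 0.1  1.2 -1.2]
W [0.27  0.322 1.05 ] rel [-0.113 -0.151 -0.051] [ 0.193 -0.03   0.006]
   0.5 [-1.79 -0.5   0.09  1.28  0.93  1.01  1.  ] e 0.0 dq 0.03 clr 0.217 el [ 0.07 -0.2   0.65] wr [0.06 0.15 1.  ]
   1.0 [-1.79 -0.46  0.15  1.1   0.92  1.09  1.12] e 0.0 dq 0.04 clr 0.214 el [ 0.06 -0.19  0.66] wr [0.09 0.11 1.05]
W [0.395 0.144 1.05 ] rel [ 0.    -0.21  -0.056] [0.524 0.    0.   ]
   0.5 [-1.65 -0.49  0.14  1.11  1.04  1.16  1.09] e 0.0 dq 0.03 clr 0.225 el [ 0.04 -0.21  0.65] wr [0.1  0.07 1.05]
   1.0 [-1.53 -0.5   0.19  1.1   1.14  1.19  1.07] e 0.0 dq 0.02 clr 0.223 el [ 0.01 -0.22  0.65] wr [0.13 0.05 1.05]
W [ 0.414 -0.073  1.05 ] rel [ 0.    -0.21  -0.056] [ 0.524 -0.    -0.   ]
   0.5 [-1.17 -0.5   0.15  1.11  1.08  1.18  1.08] e 0.0 dq 0.06 clr 0.23 el [-0.06 -0.21  0.65] wr [0.12 0.01 1.05]
   1.0 [-1.   -0.5   0.19  1.1   1.14  1.19  1.07] e 0.0 dq 0.02 clr 0.238 el [-0.1  -0.19  0.65] wr [ 0.14 -0.02  1.05]
W [ 0.345 -0.289  1.   ] rel [ 0.05  -0.225 -0.03 ] [ 0.524  0.    -0.   ]
   0.5 [-0.37 -0.5   0.12  1.2   0.85  1.02  1.11] e 0.0 dq 0.11 clr 0.25 el [-0.19 -0.1   0.65] wr [ 0.12 -0.06  1.02]
   1.0 [-0.1  -0.5   0.16  1.27  0.85  0.94  1.08] e 0.0 dq 0.03 clr 0.256 el [-0.21 -0.04  0.65] wr [ 0.13 -0.11  1.  ]
```

>>> arm_command([
  [100,[-0.011,-0.015,-0.005],[0.02,-0.003,0]],
  [100,[-0.023,-0.03,-0.01],[0.04,-0.006,0]],
  [100,[-0.034,-0.045,-0.015],[0.06,-0.009,0]],
  [100,[-0.045,-0.06,-0.02],[0.08,-0.012,0]],
  [100,[-0.057,-0.075,-0.025],[0.1,-0.015,0]],
  [100,[-0.068,-0.09,-0.03],[0.12,-0.018,0]],
  [100,[-0.08,-0.105,-0.035],[0.14,-0.02,0]],
  [100,[-0.09,-0.12,-0.04],[0.16,-0.025,0]],
  [100,[-0.1,-0.135,-0.045],[0.18,-0.03,0]],
  [100,[-0.113,-0.151,-0.051],[0.193,-0.03,0.006]],
])

```text
time: 4.47
ee_pos: [0.2697, 0.3209, 1.0504]
eef_rot: [-0.298, 0.641, 0.298, 0.642]
ft_force: [0.2, 0.4, -0.2]
width: 0.087
```

>>> arm_command([
  [100,[0,-0.021,-0.006],[0.052,0,0]],
  [100,[0,-0.042,-0.011],[0.105,0,0]],
  [100,[0,-0.063,-0.017],[0.157,0,0]],
  [100,[0,-0.084,-0.022],[0.21,0,0]],
  [100,[0,-0.105,-0.028],[0.262,0,0]],
  [100,[0,-0.126,-0.034],[0.314,0,0]],
  [100,[0,-0.147,-0.039],[0.367,0,0]],
  [100,[0,-0.168,-0.045],[0.42,0,0]],
  [100,[0,-0.189,-0.05],[0.47,0,0]],
  [100,[0,-0.21,-0.056],[0.524,0,0]],
])

```text
time: 5.3
ee_pos: [0.3943, 0.1415, 1.051]
eef_rot: [-0.12, 0.696, 0.121, 0.698]
ft_force: [0.3, 0.3, 0.1]
width: 0.0867
```

Run:
```python
from sim import *
s=read_state(); print(s['time'],s['joint_positions'].round(2),s['ee_pos'].round(3),s['ft_force'].round(1))
run([polar(.42,-10,1.05,0),polar(.45,-40,1.0,0)],every=5)
run([polar(.45,-12,1.05,10),polar(.52,-40,.95,20),polar(.52,-40,.6,70)],every=5)
```

```text
5.3 [-1.45 -0.49  0.18  1.1   1.08  1.17  1.08] [0.394 0.141 1.051] [0.3 0.3 0.1]
W [ 0.414 -0.073  1.05 ] rel [ 0.001 -0.208 -0.054] [ 0.517  0.002 -0.001]
   0.5 [-1.17 -0.5   0.15  1.11  1.08  1.18  1.08] e 0.0 dq 0.06 clr 0.23 el [-0.06 -0.21  0.65] wr [0.12 0.01 1.05]
   1.0 [-1.   -0.5   0.19  1.1   1.14  1.19  1.07] e 0.0 dq 0.02 clr 0.238 el [-0.1  -0.19  0.65] wr [ 0.14 -0.02  1.05]
W [ 0.345 -0.289  1.   ] rel [ 0.05  -0.225 -0.03 ] [ 0.524  0.    -0.   ]
   0.5 [-0.37 -0.5   0.12  1.2   0.85  1.02  1.11] e 0.0 dq 0.11 clr 0.25 el [-0.19 -0.1   0.65] wr [ 0.12 -0.06  1.02]
   1.0 [-0.1  -0.5   0.16  1.27  0.85  0.94  1.08] e 0.0 dq 0.03 clr 0.256 el [-0.21 -0.04  0.65] wr [ 0.13 -0.11  1.  ]
W [ 0.44  -0.094  1.05 ] rel [ 0.001 -0.237 -0.036] [0.551 0.172 0.048]
   0.5 [-1.34 -0.46  0.21  1.    1.14  1.33  1.11] e 0.0 dq 0.03 clr 0.232 el [-0.03 -0.2   0.66] wr [0.14 0.01 1.07]
   1.0 [-1.27 -0.4   0.35  0.86  1.18  1.43  1.18] e 0.0 dq 0.04 clr 0.25 el [-0.03 -0.17  0.67] wr [ 0.17 -0.04  1.1 ]
W [ 0.398 -0.334  0.95 ] rel [ 0.097 -0.244  0.026] [0.473 0.171 0.127]
   0.5 [-1.15 -0.48  0.39  0.96  1.25  1.5   1.13] e 0.0 dq 0.02 clr 0.256 el [-0.06 -0.2   0.66] wr [ 0.17 -0.09  1.07]
   1.0 [-1.02 -0.5   0.53  1.01  1.24  1.5   1.11] e 0.0 dq 0.03 clr 0.256 el [-0.09 -0.19  0.65] wr [ 0.2  -0.16  1.05]
W [ 0.398 -0.334  0.6  ] rel [ 0.329 -0.     0.12 ] [0.    0.873 0.   ]
   0.5 [-0.86 -0.5   0.66  1.2   0.87  1.64  1.08] e 0.0 dq 0.06 clr 0.256 el [-0.12 -0.18  0.65] wr [ 0.25 -0.21  0.97]
   1.0 [-0.94 -0.5   0.94  1.37  0.63  1.74  1.08] e 0.0 dq 0.07 clr 0.256 el [-0.11 -0.19  0.65] wr [ 0.32 -0.27  0.87]
```

>>> arm_command([
  [100,[0,-0.021,-0.005],[0.052,0,0]],
  [100,[0,-0.042,-0.011],[0.104,0,0]],
  [100,[0,-0.062,-0.016],[0.155,0,0]],
  [100,[0,-0.083,-0.022],[0.207,0,0]],
  [100,[0,-0.104,-0.027],[0.26,0,0]],
  [100,[0,-0.125,-0.032],[0.31,0,0]],
  [100,[0,-0.146,-0.038],[0.362,0,0]],
  [100,[0,-0.166,-0.043],[0.414,0,0]],
  [100,[0,-0.187,-0.049],[0.466,0,0]],
  [100,[0,-0.208,-0.054],[0.517,0,0]],
])

```text
time: 6.13
ee_pos: [0.4131, -0.0724, 1.0513]
eef_rot: [0.062, 0.703, -0.062, 0.705]
ft_force: [0.0, 0.0, 0.7]
width: 0.0872
```

Run:
```python
from sim import *
s=read_state(); print(s['time'],s['joint_positions'].round(2),s['ee_pos'].round(3),s['ft_force'].round(1))
for z in (.9,.8):
  print(z);run([polar(.43,-42,z,0),polar(.5,-42,.6,60),polar(.56,-40,.4,90)],every=5)
```

```text
6.1333 [-0.97 -0.49  0.18  1.1   1.11  1.18  1.07] [ 0.413 -0.072  1.051] [0.  0.  0.7]
0.9
W [ 0.32  -0.288  0.9  ] rel [ 0.151 -0.228 -0.055] [ 0.558  0.003 -0.001]
   0.5 [ 0.56 -0.5  -0.13  1.31  0.    0.76  1.51] e 0.013 dq 0.06 clr 0.223 el [-0.19  0.1   0.65] wr [ 0.13 -0.06  0.99]
   1.0 [ 0.83 -0.5  -0.13  1.47  0.03  0.61  1.49] e 0.03 dq 0.05 clr 0.229 el [-0.16  0.14  0.65] wr [ 0.14 -0.13  0.93]
W [ 0.372 -0.335  0.6  ] rel [ 0.3  -0.    0.07] [-0.     1.047 -0.   ]
   0.5 [ 0.83 -0.48 -0.14  1.55 -0.01  1.02  1.51] e 0.0 dq 0.08 clr 0.216 el [-0.16  0.14  0.66] wr [ 0.16 -0.15  0.89]
   1.0 [ 0.83 -0.24 -0.17  1.5  -0.    1.36  1.5 ] e 0.0 dq 0.06 clr 0.214 el [-0.09  0.06  0.69] wr [ 0.27 -0.24  0.84]
W [ 0.429 -0.36   0.4  ] rel [0.048 0.02  0.203] [-0.009  0.524 -0.034]
   0.5 [ 0.82 -0.06 -0.19  1.49  0.01  1.45  1.48] e 0.0 dq 0.04 clr 0.215 el [-0.03  0.    0.71] wr [ 0.35 -0.3   0.77]
   1.0 [ 0.79  0.16 -0.2   1.45  0.03  1.53  1.46] e 0.0 dq 0.05 clr 0.213 el [ 0.04 -0.07  0.7 ] wr [ 0.43 -0.36  0.68]
0.8
W [ 0.32  -0.288  0.8  ] rel [ 0.251 -0.228 -0.055] [ 0.
[... 193 characters left out ...]
e 0.133 dq 0.16 clr 0.123 el [-0.16  0.15  0.65] wr [ 0.24 -0.09  0.82]
W [ 0.372 -0.335  0.6  ] rel [ 0.2  -0.    0.07] [-0.     1.047 -0.   ]
   0.5 [ 0.83 -0.5  -0.14  1.66 -0.02  0.93  1.51] e 0.009 dq 0.09 clr 0.21 el [-0.16  0.14  0.65] wr [ 0.17 -0.16  0.85]
   1.0 [ 0.84 -0.24 -0.17  1.5  -0.    1.36  1.5 ] e 0.0 dq 0.08 clr 0.214 el [-0.09  0.06  0.69] wr [ 0.27 -0.24  0.84]
W [ 0.429 -0.36   0.4  ] rel [0.048 0.02  0.203] [-0.009  0.524 -0.034]
   0.5 [ 0.82 -0.06 -0.19  1.49  0.01  1.45  1.48] e 0.0 dq 0.04 clr 0.215 el [-0.03  0.    0.71] wr [ 0.35 -0.3   0.77]
   1.0 [ 0.79  0.16 -0.2   1.45  0.03  1.53  1.46] e 0.0 dq 0.05 clr 0.213 el [ 0.04 -0.07  0.7 ] wr [ 0.43 -0.36  0.68]
```

>>> arm_command([
  [100,[0.012,-0.023,-0.006],[0.056,0,0]],
  [100,[0.024,-0.046,-0.011],[0.112,0,0]],
  [100,[0.036,-0.068,-0.017],[0.167,0,0]],
  [100,[0.048,-0.091,-0.022],[0.223,0,0]],
  [100,[0.06,-0.114,-0.028],[0.28,0,0]],
  [100,[0.072,-0.137,-0.033],[0.335,0,0]],
  [100,[0.084,-0.16,-0.039],[0.39,0,0]],
  [100,[0.096,-0.182,-0.044],[0.446,0,0]],
  [100,[0.108,-0.205,-0.05],[0.5,0,0]],
  [100,[0.12,-0.228,-0.055],[0.558,0,0]],
])

```text
time: 6.97
ee_pos: [0.3657, -0.1845, 0.9975]
eef_rot: [0.195, 0.681, -0.198, 0.678]
ft_force: [0.4, 0.9, 0.2]
width: 0.0869
```

Run:
```python
from sim import *
s=read_state(); print(s['time'],s['joint_positions'].round(2),s['ee_pos'].round(3),s['ft_force'].round(1))
run([polar(.5,-42,.6,60)],every=3)
run([polar(.5,-42,.6,60),((.36,-.36,.4),(0,0,-1),(.99,-.15,0))],every=5)
```

```text
6.9667 [ 0.33 -0.5  -0.12  1.29  0.45  0.86  1.21] [ 0.366 -0.185  0.998] [0.4 0.9 0.2]
W [ 0.372 -0.335  0.6  ] rel [ 0.398 -0.122  0.086] [0.152 1.043 0.094]
   0.3 [ 0.47 -0.49 -0.09  1.37  0.22  1.03  1.33] e 0.0 dq 0.07 clr 0.198 el [-0.2   0.08  0.65] wr [ 0.15 -0.08  0.97]
   0.6 [ 0.47 -0.43 -0.02  1.44  0.17  1.2   1.36] e 0.0 dq 0.05 clr 0.206 el [-0.18  0.07  0.67] wr [ 0.19 -0.14  0.92]
   0.9 [ 0.48 -0.31  0.06  1.5   0.12  1.33  1.4 ] e 0.0 dq 0.05 clr 0.218 el [-0.13  0.04  0.69] wr [ 0.25 -0.21  0.87]
   1.0 [ 0.48 -0.26  0.09  1.51  0.1   1.37  1.42] e 0.0 dq 0.05 clr 0.225 el [-0.11  0.03  0.69] wr [ 0.27 -0.24  0.84]
W [ 0.372 -0.335  0.6  ] rel [ 0.398 -0.122  0.086] [0.152 1.043 0.094]
   0.5 [ 0.47 -0.46 -0.04  1.42  0.18  1.15  1.35] e 0.0 dq 0.06 clr 0.201 el [-0.19  0.07  0.66] wr [ 0.17 -0.11  0.94]
   1.0 [ 0.48 -0.26  0.09  1.51  0.1   1.37  1.42] e 0.0 dq 0.05 clr 0.225 el [-0.11  0.03  0.69] wr [ 0.27 -0.24  0.84]
W [ 0.36 -0.36  0.4 ] rel [ 0.093 -0.027  0.177] [0.258 0.48  0.965]
   0.5 [ 0.55 -0.13  0.06  1.56  0.11  1.46  0.94] e 0.0 dq 0.09 clr 0.221 el [-0.06  0.01  0.7 ] wr [ 0.32 -0.28  0.77]
   1.0 [ 0.6   0.04  0.1   1.59 -0.    1.52  0.55] e 0.0 dq 0.07 clr 0.223 el [ 0.   -0.03  0.71] wr [ 0.36 -0.36  0.68]
```

>>> arm_command([
  [100,[0.04,-0.012,0.009],[0.015,0.104,0.009]],
  [100,[0.08,-0.024,0.017],[0.03,0.209,0.019]],
  [100,[0.119,-0.037,0.026],[0.046,0.313,0.028]],
  [100,[0.159,-0.049,0.034],[0.061,0.417,0.038]],
  [100,[0.199,-0.061,0.043],[0.076,0.52,0.047]],
  [100,[0.239,-0.073,0.052],[0.091,0.626,0.056]],
  [100,[0.279,-0.085,0.06],[0.106,0.73,0.066]],
  [100,[0.318,-0.098,0.069],[0.122,0.834,0.075]],
  [100,[0.358,-0.11,0.077],[0.137,0.94,0.085]],
  [100,[0.398,-0.122,0.086],[0.152,1.043,0.094]],
])

```text
time: 7.8
ee_pos: [0.3708, -0.3326, 0.606]
eef_rot: [0.347, 0.902, -0.093, 0.238]
ft_force: [1.5, -1.3, 0.8]
width: 0.087
```

Run:
```python
from sim import *
s=read_state(); print(s['time'],s['joint_positions'].round(2),s['ee_pos'].round(3),s['ft_force'].round(1))
run([((.43,-.30,.4),(0,0,-1),(.99,-.15,0))],every=5)
```

```text
7.8 [ 0.38 -0.26  0.16  1.49  0.14  1.4   1.39] [ 0.371 -0.333  0.606] [ 1.5 -1.3  0.8]
W [ 0.43 -0.3   0.4 ] rel [0.083 0.064 0.19 ] [0.254 0.475 0.965]
   0.5 [ 0.42 -0.11  0.08  1.53  0.13  1.48  0.84] e 0.0 dq 0.1 clr 0.198 el [-0.05  0.    0.7 ] wr [ 0.36 -0.25  0.78]
   1.0 [ 0.43  0.07  0.09  1.55 -0.01  1.52  0.38] e 0.0 dq 0.09 clr 0.184 el [ 0.02 -0.03  0.71] wr [ 0.43 -0.3   0.68]
```

>>> arm_command([
  [100,[0.008,0.006,0.019],[0.025,0.048,0.097]],
  [100,[0.017,0.013,0.038],[0.05,0.095,0.193]],
  [100,[0.025,0.019,0.057],[0.076,0.143,0.29]],
  [100,[0.033,0.026,0.076],[0.1,0.19,0.386]],
  [100,[0.042,0.032,0.095],[0.127,0.238,0.483]],
  [100,[0.05,0.038,0.114],[0.152,0.285,0.58]],
  [100,[0.058,0.045,0.133],[0.178,0.333,0.676]],
  [100,[0.066,0.051,0.152],[0.203,0.38,0.77]],
  [100,[0.075,0.058,0.171],[0.229,0.428,0.869]],
  [100,[0.083,0.064,0.19],[0.254,0.475,0.965]],
])

```text
time: 8.63
ee_pos: [0.4312, -0.2996, 0.3997]
eef_rot: [0.759, 0.651, 0.0, 0.001]
ft_force: [0.4, -1.0, -0.4]
width: 0.0873
```

Run:
```python
from sim import *
s,c=grab('wrist','w3.png'); print(s['time'],s['joint_positions'].round(2),s['ee_pos'].round(3),s['ft_force'].round(1)); print(R.from_quat(s['eef_rot']).as_matrix().round(3))
cv2.imwrite('pics/w3b.png',cv2.resize(c['pixels'][:,:,::-1],(800,600)))
```

```text
8.6333 [ 0.43  0.07  0.09  1.55 -0.01  1.52  0.37] [ 0.431 -0.3    0.4  ] [ 0.4 -1.  -0.4]
[[ 0.154  0.988  0.001]
 [ 0.988 -0.154 -0.001]
 [-0.001  0.001 -1.   ]]
```

View pics/w3b.png

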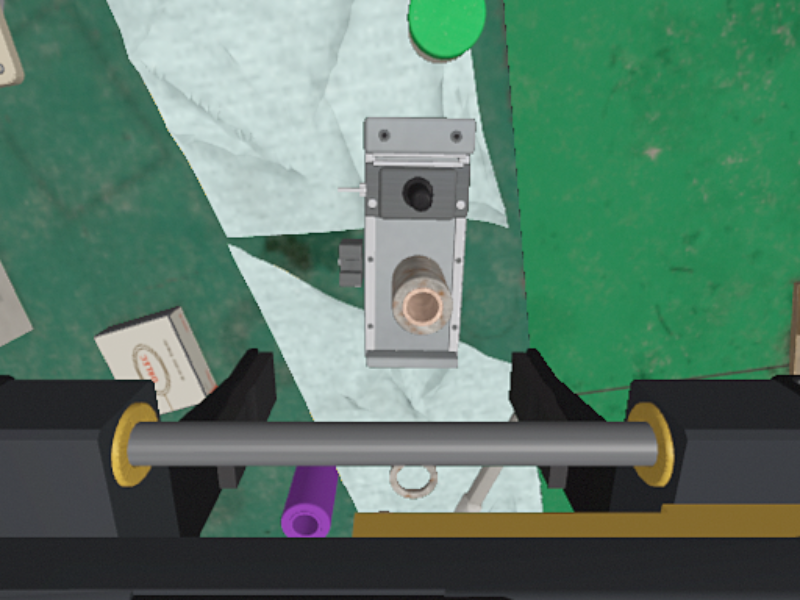

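The wrist view shows the fixture upright. The bush top with its copper liner is at (423,307) at 800 scale, the handle top at about (417,188), the pointer at (352,188) and the clip notch at about (350,262). I'll measure these now.

Run:
```python
from sim import *
s,c=load('w3.png'); k=.64
f=lambda u,v,z: ray(s,c,u*k,v*k,z).round(4)
img=c['pixels']; hsv=cv2.cvtColor(img,cv2.COLOR_RGB2HSV)
print('bush',f(422,305,.107),'r',f(393,305,.107),f(450,305,.107))
print('fixed jaw top corners',f(363,118,.066),f(474,118,.066),f(364,152,.066),f(475,152,.066))
print('end plate',f(366,367,.046),f(457,367,.046),f(366,353,.046),f(457,353,.046))
print('handle',f(417,180,.114))
print('clip teeth',f(350,240,.034),f(350,263,.034),f(350,286,.034),'pointer',f(352,188,.036))
print('lookalikes purple',f(306,520,.085),'ring',f(413,480,0),'box',f(155,360,.03))
a=img[100:250,190:320]; cv2.imwrite('pics/w3c.png',cv2.resize(a[:,:,::-1],None,fx=4,fy=4,interpolation=cv2.INTER_CUBIC))
```

```text
bush [ 0.4492 -0.3529  0.107 ] r [ 0.4252 -0.3491  0.107 ] [ 0.4725 -0.3566  0.107 ]
fixed jaw top corners [ 0.4239 -0.1977  0.066 ] [ 0.5146 -0.212   0.066 ] [ 0.42   -0.2244  0.066 ] [ 0.5126 -0.239   0.066 ]
end plate [ 0.3848 -0.4314  0.046 ] [ 0.4759 -0.4458  0.046 ] [ 0.3874 -0.4162  0.046 ] [ 0.4777 -0.4304  0.046 ]
handle [ 0.4592 -0.2501  0.114 ]
clip teeth [ 0.391  -0.3027  0.034 ] [ 0.3869 -0.325   0.034 ] [ 0.3827 -0.3479  0.034 ] pointer [ 0.4019 -0.2547  0.036 ]
lookalikes purple [ 0.2989 -0.5749  0.085 ] ring [ 0.409  -0.6112  0.    ] box [ 0.1662 -0.3969  0.03  ]
```

View pics/w3c.png

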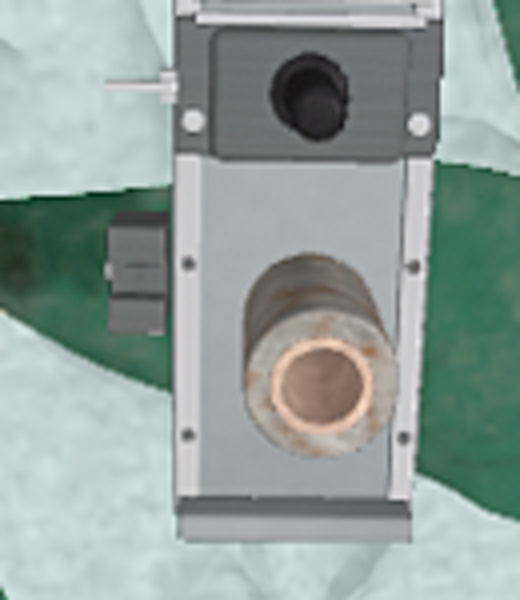

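Run:
```python
from sim import *
s,c=load('w3.png')
f=lambda u,v,z: ray(s,c,190+u/4,100+v/4,z)
ax=np.array([-.164,-.986,0]);ax/=np.linalg.norm(ax);ay=np.array([-ax[1],ax[0],0]); o=np.array([.4498,-.3217,0])
for n,u,v,z in (('bush',321,382,.107),('handle top',322,110,.114),('handle base',308,90,.058),('pointer',140,87,.036),('notch',140,281,.034),('tooth1',140,212,.034),('tooth2end',140,332,.034),('tooth in1',140,265,.034),('tooth in2',140,297,.034),('jaw back',300,160,.051)):
    p=f(u,v,z); print(n,p.round(4),'fix',((p-o)@ax).round(4),((p-o)@ay).round(4))
p=np.array([.449,-.353,.23]); print(go(p,(0,0,-1),ay)); print(go((.449,-.353,.126),(0,0,-1),ay))
```

```text
bush [ 0.4494 -0.3534  0.107 ] fix 0.0313 0.0048
handle top [ 0.4614 -0.2651  0.114 ] fix -0.0578 0.0022
handle base [ 0.4601 -0.2647  0.058 ] fix -0.0579 0.0008
pointer [ 0.4011 -0.2566  0.036 ] fix -0.0562 -0.0587
notch [ 0.3878 -0.3282  0.034 ] fix 0.0166 -0.0601
tooth1 [ 0.3926 -0.302   0.034 ] fix -0.01 -0.0596
tooth2end [ 0.3842 -0.3481  0.034 ] fix 0.0368 -0.0604
tooth in1 [ 0.389 -0.322  0.034] fix 0.0103 -0.06
tooth in2 [ 0.3867 -0.3344  0.034 ] fix 0.0229 -0.0602
jaw back [ 0.4541 -0.2893  0.051 ] fix -0.0327 -0.0011
(array([-0.051,  0.027,  0.164]), array([-0.007, -0.005,  0.004]))
(array([-0.051,  0.028,  0.268]), array([-0.007, -0.005,  0.004]))
```

>>> arm_command([
  [100,[-0.017,0.009,0.03],[-0.002,-0.002,0.001]],
  [100,[-0.034,0.019,0.06],[-0.005,-0.003,0.002]],
  [100,[-0.051,0.028,0.09],[-0.007,-0.005,0.004]],
  [100,[-0.051,0.028,0.12],[-0.007,-0.005,0.004]],
  [100,[-0.051,0.028,0.15],[-0.007,-0.005,0.004]],
  [100,[-0.051,0.028,0.18],[-0.007,-0.005,0.004]],
  [100,[-0.051,0.028,0.205],[-0.007,-0.005,0.004]],
  [100,[-0.051,0.028,0.23],[-0.007,-0.005,0.004]],
  [100,[-0.051,0.028,0.25],[-0.007,-0.005,0.004]],
  [100,[-0.051,0.028,0.263],[-0.007,-0.005,0.004]],
])

```text
time: 9.52
ee_pos: [0.4508, -0.3551, 0.1363]
eef_rot: [0.758, 0.652, -0.001, 0.006]
ft_force: [-0.4, -0.4, -0.0]
width: 0.0871
```

Run:
```python
from sim import *
s,c=grab('side','s4.png'); print(s['time'],s['joint_positions'].round(2),s['ee_pos'].round(3),s['ft_force'].round(1)); 
a=c['pixels'][80:240,170:350]; cv2.imwrite('pics/s4c.png',cv2.resize(a[:,:,::-1],None,fx=4,fy=3.5))
```

```text
9.5167 [ 0.49  0.35  0.11  1.79 -0.04  1.    0.47] [ 0.451 -0.355  0.136] [-0.4 -0.4 -0. ]
```

View pics/s4c.png

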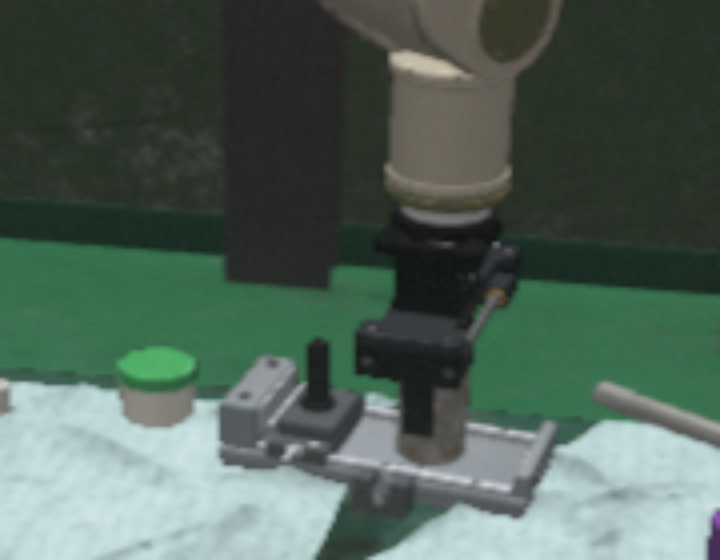

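Both fingers straddle the bush: at crop pixel (418,410) the near pad lies over the bush. Closing.

>>> arm_command([
  [0,[0,0,0],[0,0,0]],
  [0,[0,0,0],[0,0,0]],
  [0,[0,0,0],[0,0,0]],
  [0,[0,0,0],[0,0,0]],
  [0,[0,0,0],[0,0,0]],
  [0,[0,0,0],[0,0,0]],
  [0,[0,0,0],[0,0,0]],
  [0,[0,0,0],[0,0,0]],
  [0,[0,0,-0.005],[0,0,0]],
  [0,[0,0,-0.015],[0,0,0]],
], squeeze=40)

```text
time: 10.4
ee_pos: [0.451, -0.3539, 0.1519]
eef_rot: [0.759, 0.651, -0.0, 0.005]
ft_force: [-0.0, 0.4, -5.5]
width: 0.0509
```

Run:
```python
from sim import *
s=read_state(); print(s['joint_positions'].round(2),s['width'],s['ft_force'])
run([((.449,-.353,.28),(0,0,-1),(.987,-.16,0)),((.285,-.42,.24),(0,0,-1),(.987,-.16,0)),((.285,-.42,.114),(0,0,-1),(.987,-.16,0))],every=5)
```

```text
[ 0.49  0.33  0.11  1.78 -0.04  1.03  0.46] 0.05091674313072113 [-0.01745814  0.36386738 -5.47120974]
W [ 0.449 -0.353  0.28 ] rel [-0.    -0.001 -0.128] [0.007 0.006 0.009]
   0.5 [ 0.49  0.27  0.12  1.71 -0.03  1.16  0.45] e 0.0 dq 0.03 clr 0.179 el [ 0.09 -0.07  0.69] wr [ 0.45 -0.35  0.5 ]
   1.0 [ 0.48  0.22  0.12  1.63 -0.03  1.29  0.45] e 0.0 dq 0.03 clr 0.183 el [ 0.08 -0.06  0.7 ] wr [ 0.45 -0.35  0.56]
W [ 0.285 -0.42   0.24 ] rel [-0.092 -0.151  0.04 ] [0. 0. 0.]
   0.5 [ 0.57  0.15  0.17  1.76 -0.03  1.24  0.59] e 0.0 dq 0.03 clr 0.213 el [ 0.04 -0.05  0.7 ] wr [ 0.37 -0.39  0.54]
   1.0 [ 0.67  0.11  0.23  1.85 -0.03  1.19  0.75] e 0.0 dq 0.03 clr 0.239 el [ 0.02 -0.05  0.7 ] wr [ 0.29 -0.42  0.52]
W [ 0.285 -0.42   0.114] rel [0.    0.    0.126] [0. 0. 0.]
   0.5 [ 0.67  0.17  0.23  1.92 -0.05  1.05  0.76] e 0.0 dq 0.03 clr 0.232 el [ 0.05 -0.07  0.7 ] wr [ 0.29 -0.42  0.46]
   1.0 [ 0.68  0.26  0.23  1.97 -0.07  0.92  0.78] e 0.0 dq 0.03 clr 0.223 el [ 0.08 -0.09  0.69] wr [ 0.29 -0.42  0.4 ]
```

>>> arm_command([
  [0,[0,0,-0.025],[0,0,0]],
  [0,[0,0,-0.05],[0,0,0]],
  [0,[-0.01,-0.015,-0.065],[0,0,0]],
  [0,[-0.023,-0.037,-0.065],[0,0,0]],
  [0,[-0.036,-0.06,-0.065],[0,0,0]],
  [0,[-0.05,-0.082,-0.065],[0,0,0]],
  [0,[-0.063,-0.104,-0.065],[0,0,0]],
  [0,[-0.076,-0.126,-0.065],[0,0,0]],
  [0,[-0.086,-0.143,-0.06],[0,0,0]],
  [0,[-0.092,-0.151,-0.045],[0,0,0]],
])

```text
time: 11.23
ee_pos: [0.286, -0.4243, 0.1995]
eef_rot: [0.76, 0.65, 0.0, 0.008]
ft_force: [1.4, -1.0, -5.5]
width: 0.0508
```

>>> arm_command([
  [0,[0,0,0.01],[0,0,0]],
  [0,[0,0,0.025],[0,0,0]],
  [0,[0,0,0.04],[0,0,0]],
  [0,[0,0,0.055],[0,0,0]],
  [0,[0,0,0.063],[0,0,0]],
  [0,[0,0,0.07],[0,0,0]],
  [0,[0,0,0.074],[0,0,0]],
  [0,[0,0,0.076],[0,0,0]],
  [0,[0,0,0.077],[0,0,0]],
  [0,[0,0,0.077],[0,0,0]],
])

```text
time: 12.07
ee_pos: [0.2889, -0.4232, 0.1207]
eef_rot: [0.759, 0.651, 0.0, 0.007]
ft_force: [0.5, 0.3, -5.0]
width: 0.0507
```

Run:
```python
from sim import *
s,c=grab('side','s5.png'); print(s['time'],s['joint_positions'].round(2),s['ee_pos'].round(4),s['eef_rot'].round(3),s['ft_force'].round(1)); 
a=c['pixels'][110:270,190:370]; cv2.imwrite('pics/s5c.png',cv2.resize(a[:,:,::-1],None,fx=4,fy=3.5))
```

```text
12.0667 [ 0.69  0.25  0.22  1.96 -0.07  0.92  0.79] [ 0.2889 -0.4232  0.1207] [0.759 0.651 0.    0.007] [ 0.5  0.3 -5. ]
```

View pics/s5c.png

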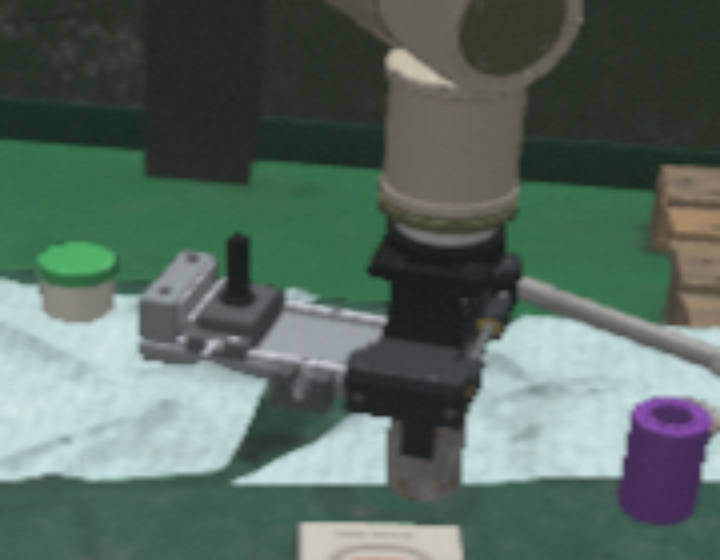

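Bush is held upright over clear bench, about 6 mm high (ee z 0.1207; contact expected at 0.1143). Lowering the rest and letting go.

>>> arm_command([
  [0,[0,0,0.002],[0,0,0]],
  [0,[0,0,0.004],[0,0,0]],
  [0,[0,0,0.0055],[0,0,0]],
  [0,[0,0,0.006],[0,0,0]],
  [0,[0,0,0.0062],[0,0,0]],
  [0,[0,0,0.0062],[0,0,0]],
  [20,[0,0,0.0062],[0,0,0]],
  [40,[0,0,0.0062],[0,0,0]],
  [80,[0,0,0.0062],[0,0,0]],
  [100,[0,0,0.0062],[0,0,0]],
])

```text
time: 12.95
ee_pos: [0.2891, -0.4237, 0.1151]
eef_rot: [0.759, 0.651, 0.0, 0.007]
ft_force: [-1.2, -0.1, 0.1]
width: 0.0577
```

>>> arm_command([
  [100,[0,0,0.006],[0,0,0]],
  [100,[0,0,0.006],[0,0,0]],
  [100,[0,0,0.006],[0,0,0]],
  [100,[0,0,0.0],[0,0,0]],
  [100,[0,0,-0.01],[0,0,0]],
  [100,[0,0,-0.025],[0,0,0]],
  [100,[0,0,-0.05],[0,0,0]],
  [100,[0,0,-0.075],[0,0,0]],
  [100,[0,0,-0.105],[0,0,0]],
  [100,[0,0,-0.135],[0,0,0]],
])

```text
time: 13.78
ee_pos: [0.2873, -0.4217, 0.2515]
eef_rot: [0.759, 0.651, 0.0, 0.006]
ft_force: [0.3, -0.5, 0.4]
width: 0.0868
```

Run:
```python
from sim import *
s,c=grab('side','s6.png'); print(s['time'],s['joint_positions'].round(2),s['ee_pos'].round(4),s['eef_rot'].round(3),s['ft_force'].round(1)); 
a=c['pixels'][110:270,190:370]; cv2.imwrite('pics/s6c.png',cv2.resize(a[:,:,::-1],None,fx=4,fy=3.5))
# next: above handle, tool y along fixture x, both signs
ax=(-.164,-.986,0)
for sgn in (1,-1):
    print(sgn);run([((.46,-.265,.25),(0,0,-1),np.array(ax)*sgn),((.46,-.265,.145),(0,0,-1),np.array(ax)*sgn),((.448,-.339,.145),(0,0,-1),np.array(ax)*sgn)],every=10)
```

```text
13.7833 [ 0.67  0.09  0.23  1.84 -0.02  1.2   0.75] [ 0.2873 -0.4217  0.2515] [0.759 0.651 0.    0.006] [ 0.3 -0.5  0.4]
1
W [ 0.46  -0.265  0.25 ] rel [0.183 0.145 0.008] [ 0.024 -0.003  1.583]
   1.0 [ 0.34  0.15  0.11  1.77 -0.02  1.22 -1.28] e 0.0 dq 0.2 clr 0.151 el [ 0.06 -0.04  0.7 ] wr [ 0.46 -0.26  0.53]
W [ 0.46  -0.265  0.145] rel [0.    0.    0.105] [0. 0. 0.]
   1.0 [ 0.35  0.26  0.1   1.88 -0.03  1.   -1.27] e 0.0 dq 0.02 clr 0.146 el [ 0.1  -0.06  0.69] wr [ 0.46 -0.26  0.43]
W [ 0.448 -0.339  0.145] rel [0.    0.075 0.   ] [0. 0. 0.]
   1.0 [ 0.44  0.32  0.14  1.81 -0.05  1.02 -1.13] e 0.0 dq 0.01 clr 0.169 el [ 0.12 -0.08  0.68] wr [ 0.45 -0.34  0.43]
-1
W [ 0.46  -0.265  0.25 ] rel [0.183 0.145 0.008] [ 0.003  0.023 -1.559]
   1.0 [ 0.48  0.16 -0.05  1.77  0.01  1.22  1.84] e 0.0 dq 0.11 clr 0.156 el [ 0.05 -0.05  0.7 ] wr [ 0.46 -0.26  0.53]
W [ 0.46  -0.265  0.145] rel [0.    0.    0.105] [0. 0. 0.]
   1.0 [ 0.48  0.26 -0.05  1.88  0.01  1.    1.83] e 0.0 dq 0.02 clr 0.156 el [ 0.09 -0.07  0.69] wr [ 0.46 -0.26  0.43]
W [ 0.448 -0.339  0.145] rel [-0.    -0.075  0.   ] [0. 0. 0.]
   1.0 [ 0.57  0.32 -0.    1.8   0.    1.02  1.97] e 0.0 dq 0.01 clr 0.183 el [ 0.11 -0.1   0.68] wr [ 0.45 -0.34  0.43]
```

View pics/s6c.png

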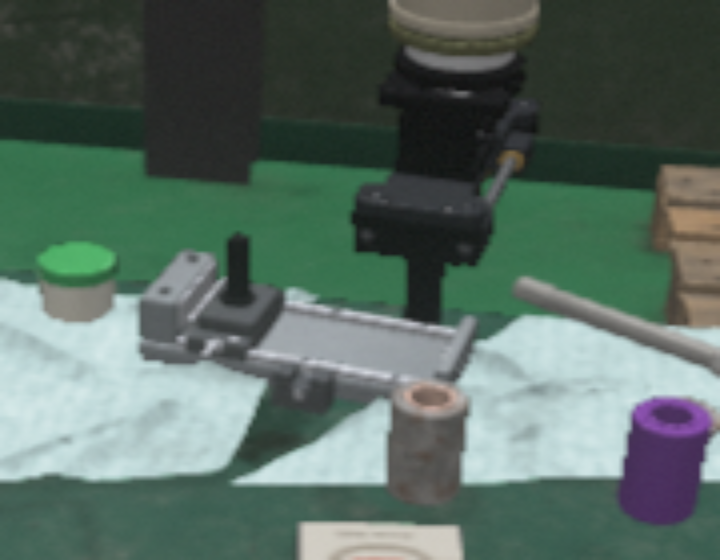

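The bush stands upright at crop (428,440), clear of the fixture and released. Next is the handle, with the tool turned so its opening lies along the travel and the wrist camera sits on the robot side, over the clip.

>>> arm_command([
  [100,[0.02,0.015,0],[0,0,-0.12]],
  [100,[0.04,0.03,0],[0,0,-0.24]],
  [100,[0.06,0.048,0],[0,0.01,-0.36]],
  [100,[0.085,0.065,0],[0,0.01,-0.48]],
  [100,[0.105,0.083,0],[0,0.01,-0.6]],
  [100,[0.125,0.1,0],[0,0.01,-0.72]],
  [100,[0.145,0.115,0],[0,0.02,-0.84]],
  [100,[0.165,0.13,0],[0,0.02,-0.96]],
  [100,[0.177,0.14,0],[0,0.02,-1.08]],
  [100,[0.183,0.145,0],[0.003,0.023,-1.2]],
])

```text
time: 14.67
ee_pos: [0.4605, -0.2608, 0.2501]
eef_rot: [0.254, 0.967, 0.004, -0.002]
ft_force: [0.3, -0.6, 0.9]
width: 0.0871
```

Run:
```python
from sim import *
s=read_state(); print(s['time'],s['joint_positions'].round(2),s['ee_pos'].round(4))
print(go((.4605,-.265,.22),(0,0,-1),(.164,.986,0)))
```

```text
14.6667 [ 0.46  0.16 -0.03  1.77 -0.    1.22  1.49] [ 0.4605 -0.2608  0.2501]
(array([-0.002, -0.004,  0.03 ]), array([ 0.008, -0.005, -0.349]))
```

>>> arm_command([
  [100,[0,-0.001,0.005],[0.002,-0.001,-0.08]],
  [100,[-0.001,-0.002,0.01],[0.004,-0.003,-0.16]],
  [100,[-0.002,-0.003,0.015],[0.006,-0.004,-0.24]],
  [100,[-0.002,-0.004,0.02],[0.008,-0.005,-0.32]],
  [100,[-0.002,-0.004,0.025],[0.008,-0.005,-0.349]],
  [100,[-0.002,-0.004,0.03],[0.008,-0.005,-0.349]],
  [100,[-0.002,-0.004,0.03],[0.008,-0.005,-0.349]],
  [100,[-0.002,-0.004,0.03],[0.008,-0.005,-0.349]],
  [100,[-0.002,-0.004,0.03],[0.008,-0.005,-0.349]],
  [100,[-0.002,-0.004,0.03],[0.008,-0.005,-0.349]],
])

```text
time: 15.5
ee_pos: [0.4585, -0.2672, 0.2196]
eef_rot: [0.087, 0.996, -0.0, -0.0]
ft_force: [-0.7, -0.4, 0.2]
width: 0.0872
```

Run:
```python
from sim import *
s,c=grab('wrist','w7.png'); print(s['time'],s['joint_positions'].round(2),s['ee_pos'].round(4),s['eef_rot'].round(3))
print(proj(s,c,(.46,-.265,.114)),proj(s,c,(.388,-.328,.034)),proj(s,c,(.401,-.2566,.036)))
cv2.imwrite('pics/w7b.png',cv2.resize(c['pixels'][:,:,::-1],(800,600),interpolation=cv2.INTER_CUBIC))
```

```text
15.5 [ 0.49  0.18 -0.06  1.8   0.01  1.16  1.83] [ 0.4585 -0.2672  0.2196] [ 0.087  0.996 -0.    -0.   ]
[254.51760357 216.17770507] [168.70219456 117.5549154 ] [251.39199625 118.07169128]
```

View pics/w7b.png

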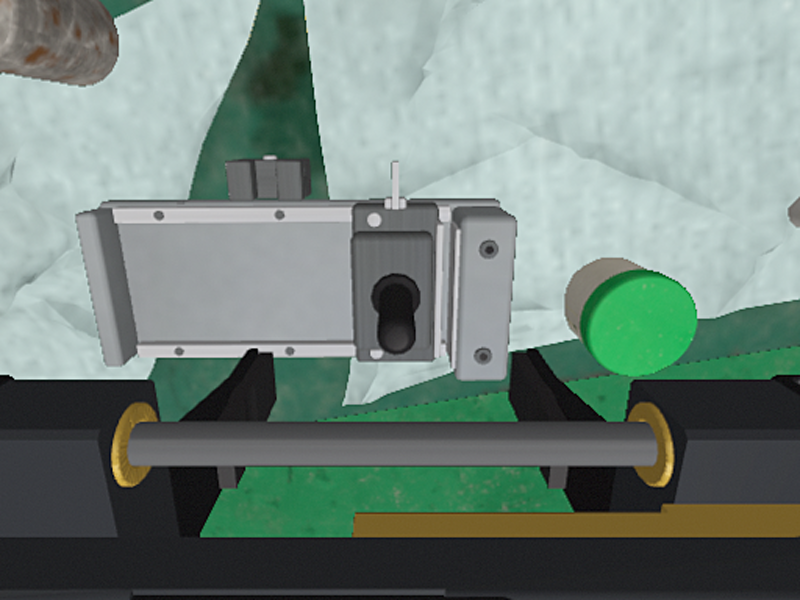

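Run:
```python
from sim import *
s,c=load('w7.png')
a=c['pixels'][90:140,130:280]; cv2.imwrite('pics/w7c.png',cv2.resize(a[:,:,::-1],None,fx=5.3,fy=8,interpolation=cv2.INTER_CUBIC))
print(R.from_quat(s['eef_rot']).as_matrix().round(3))
print('handle',ray(s,c,396*.64,338*.64,.114), go((.460,-.265,.143),(0,0,-1),(.164,.986,0)))
```

```text
[[-0.985  0.174 -0.001]
 [ 0.174  0.985 -0.   ]
 [ 0.001 -0.001 -1.   ]]
handle [ 0.45997416 -0.26575043  0.114     ] (array([-0.001,  0.002,  0.077]), array([-0.   , -0.001, -0.01 ]))
```

View pics/w7c.png

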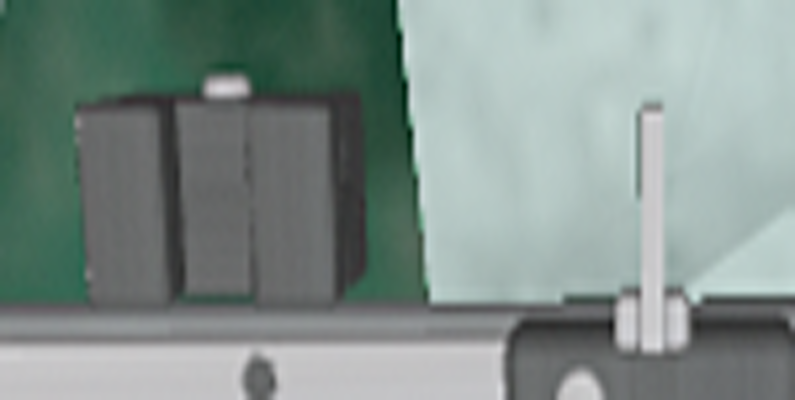

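Run:
```python
from sim import *
s,c=load('w7.png')
g=lambda u,v,z: ray(s,c,130+u/5.3,90+v/8,z)
ax=np.array([-.164,-.986,0]);ax/=np.linalg.norm(ax); o=np.array([.4498,-.3217,0])
for n,u,z in (('notch',210,.034),('L',168,.034),('R',252,.034),('pointer',652,.036)):
    p=g(u,200,z); print(n,p.round(4),((p-o)@ax).round(4))
print(s['ee_pos'])
```

```text
notch [ 0.386  -0.3267  0.034 ] 0.0153
L [ 0.3848 -0.3335  0.034 ] 0.0223
R [ 0.3872 -0.3198  0.034 ] 0.0084
pointer [ 0.3987 -0.2548  0.036 ] -0.0577
[ 0.45848024 -0.26724153  0.21959084]
```

>>> arm_command([
  [100,[-0.001,0.001,0.01],[0,0,-0.005]],
  [100,[-0.001,0.002,0.02],[0,0,-0.01]],
  [100,[-0.001,0.002,0.035],[0,0,-0.01]],
  [100,[-0.001,0.002,0.05],[0,0,-0.01]],
  [100,[-0.001,0.002,0.06],[0,0,-0.01]],
  [100,[-0.001,0.002,0.07],[0,0,-0.01]],
  [100,[-0.001,0.002,0.075],[0,0,-0.01]],
  [100,[-0.001,0.002,0.077],[0,0,-0.01]],
  [100,[-0.001,0.002,0.077],[0,0,-0.01]],
  [100,[-0.001,0.002,0.077],[0,0,-0.01]],
])

```text
time: 16.38
ee_pos: [0.4598, -0.2655, 0.1425]
eef_rot: [0.082, 0.997, -0.0, -0.0]
ft_force: [-0.4, 0.4, -0.1]
width: 0.087
```

>>> arm_command([
  [0,[0,0,0],[0,0,0]],
  [0,[0,0,0],[0,0,0]],
  [0,[0,0,0],[0,0,0]],
  [0,[0,0,0],[0,0,0]],
  [0,[0,0,0],[0,0,0]],
  [0,[0,0,0],[0,0,0]],
  [0,[0,0,0],[0,0,0]],
  [0,[0,0,0],[0,0,0]],
  [0,[0,0,0],[0,0,0]],
  [0,[0,0,0],[0,0,0]],
], squeeze=50)

```text
time: 17.22
ee_pos: [0.4595, -0.2654, 0.1421]
eef_rot: [0.082, 0.997, -0.0, -0.001]
ft_force: [0.3, -0.2, -0.1]
width: 0.0283
```

Run:
```python
from sim import *
s,c=grab('wrist','w8.png'); print(s['time'],s['ee_pos'].round(4),s['eef_rot'].round(3),s['ft_force'].round(1),s['width'])
cv2.imwrite('pics/w8b.png',cv2.resize(c['pixels'][:,:,::-1],(800,600),interpolation=cv2.INTER_CUBIC))
```

```text
17.2167 [ 0.4595 -0.2654  0.1421] [ 0.082  0.997 -0.    -0.001] [ 0.3 -0.2 -0.1] 0.028271203159818376
```

View pics/w8b.png

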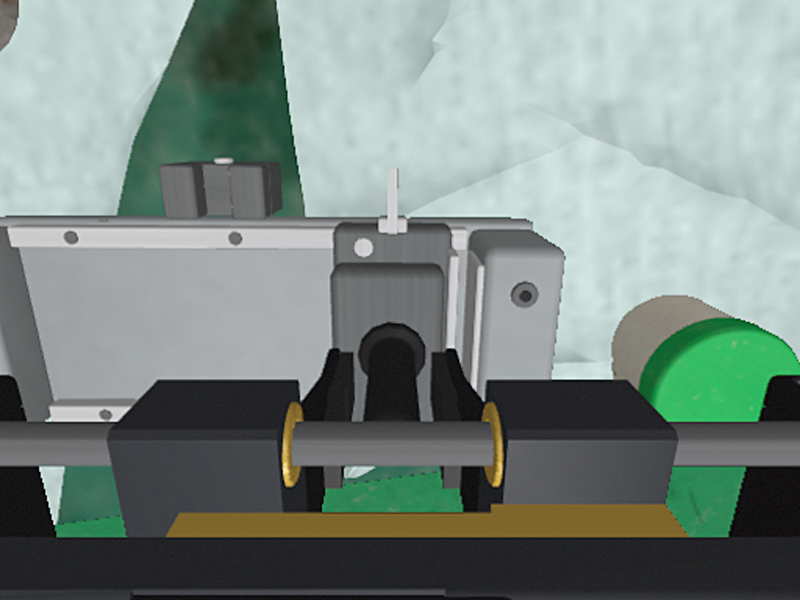

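Pointer-to-notch distance is 73 mm, inside the stated 50–80 mm. The fingers straddle the handle, so I'll finish closing and then pull.

>>> arm_command([
  [0,[0,0,0],[0,0,0]],
  [0,[0,0,0],[0,0,0]],
  [0,[0,0,0],[0,0,0]],
  [0,[0,0,0],[0,0,0]],
  [0,[0,0,0],[0,0,0]],
  [0,[0,-0.002,0],[0,0,0]],
  [0,[0,-0.004,0],[0,0,0]],
  [0,[0,-0.006,0],[0,0,0]],
  [0,[0,-0.008,0],[0,0,0]],
  [0,[0,-0.008,0],[0,0,0]],
], squeeze=50)

```text
time: 18.1
ee_pos: [0.4584, -0.272, 0.1421]
eef_rot: [0.081, 0.997, 0.001, -0.001]
ft_force: [-0.4, 5.4, 2.4]
width: 0.0166
```

>>> arm_command([
  [0,[0,-0.006,0],[0,0,0]],
  [0,[0,-0.014,0],[0,0,0]],
  [0,[0,-0.022,0],[0,0,0]],
  [0,[0,-0.03,0],[0,0,0]],
  [0,[0,-0.038,0],[0,0,0]],
  [0,[0,-0.046,0],[0,0,0]],
  [0,[0,-0.053,0],[0,0,0]],
  [0,[0,-0.058,0],[0,0,0]],
  [0,[0,-0.06,0],[0,0,0]],
  [0,[0,-0.06,0],[0,0,0]],
])

```text
time: 18.93
ee_pos: [0.4486, -0.3303, 0.1421]
eef_rot: [0.081, 0.997, 0.002, -0.002]
ft_force: [-2.7, 11.1, 8.1]
width: 0.0167
```

Run:
```python
from sim import *
s,c=grab('wrist','w9.png'); print(s['time'],s['ee_pos'].round(4),s['eef_rot'].round(3),s['ft_force'].round(1),s['width'])
a=c['pixels'][80:160,200:350]; cv2.imwrite('pics/w9c.png',cv2.resize(a[:,:,::-1],None,fx=5.3,fy=5.3,interpolation=cv2.INTER_CUBIC))
```

```text
18.9333 [ 0.4486 -0.3303  0.1421] [ 0.081  0.997  0.002 -0.002] [-2.7 11.1  8.1] 0.016664858437649553
```

View pics/w9c.png

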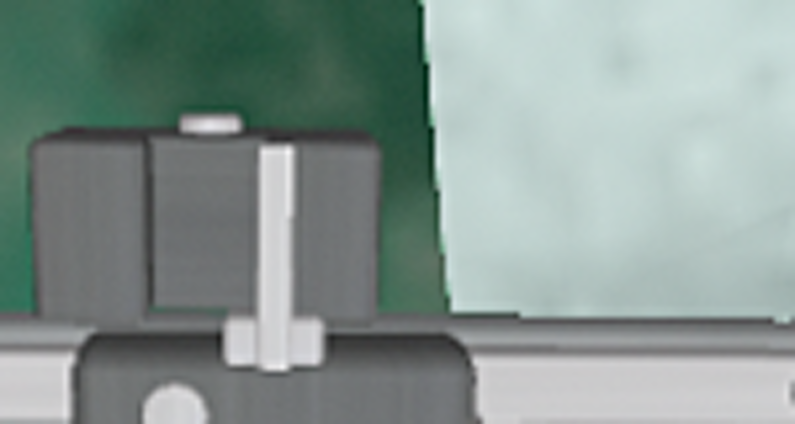

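Run:
```python
from sim import *
s,c=load('w9.png')
g=lambda u,v,z: ray(s,c,200+u/5.3,80+v/5.3,z)
ax=np.array([-.164,-.986,0]);ax/=np.linalg.norm(ax); o=np.array([.4498,-.3217,0])
for n,u,z in (('Lout',38,.034),('L',148,.034),('Rout',378,.034),('pointer',276,.036)):
    p=g(u,220,z); print(n,p.round(4),((p-o)@ax).round(4))
```

```text
Lout [ 0.3818 -0.347   0.034 ] 0.0361
L [ 0.384 -0.334  0.034] 0.0229
Rout [ 0.3885 -0.3068  0.034 ] -0.0047
pointer [ 0.3863 -0.3188  0.036 ] 0.0076
```

Pointer is at travel coordinate 7.6 mm and the notch at 15.8 mm, so 8.2 mm remain. Making that up.

>>> arm_command([
  [0,[0,-0.002,0],[0,0,0]],
  [0,[0,-0.004,0],[0,0,0]],
  [0,[0,-0.006,0],[0,0,0]],
  [0,[0,-0.0075,0],[0,0,0]],
  [0,[0,-0.0082,0],[0,0,0]],
  [0,[0,-0.0082,0],[0,0,0]],
  [0,[0,-0.0082,0],[0,0,0]],
  [0,[0,-0.0082,0],[0,0,0]],
  [0,[0,-0.0082,0],[0,0,0]],
  [0,[0,-0.0082,0],[0,0,0]],
])

```text
time: 19.82
ee_pos: [0.4474, -0.3376, 0.1421]
eef_rot: [0.081, 0.997, 0.002, -0.002]
ft_force: [-3.8, 12.5, 8.5]
width: 0.0169
```

Run:
```python
from sim import *
s,c=grab('wrist','w10.png'); print(s['time'],s['ee_pos'].round(4),s['eef_rot'].round(3),s['ft_force'].round(1),s['width'])
a=c['pixels'][80:160,200:350]; cv2.imwrite('pics/w10c.png',cv2.resize(a[:,:,::-1],None,fx=5.3,fy=5.3,interpolation=cv2.INTER_CUBIC))
s,c=grab('side','s10.png');a=c['pixels'][110:270,150:370]; cv2.imwrite('pics/s10c.png',cv2.resize(a[:,:,::-1],None,fx=3.5,fy=3.5))
```

```text
19.8167 [ 0.4474 -0.3376  0.1421] [ 0.081  0.997  0.002 -0.002] [-3.8 12.5  8.5] 0.016925938983700973
```

View pics/w10c.png

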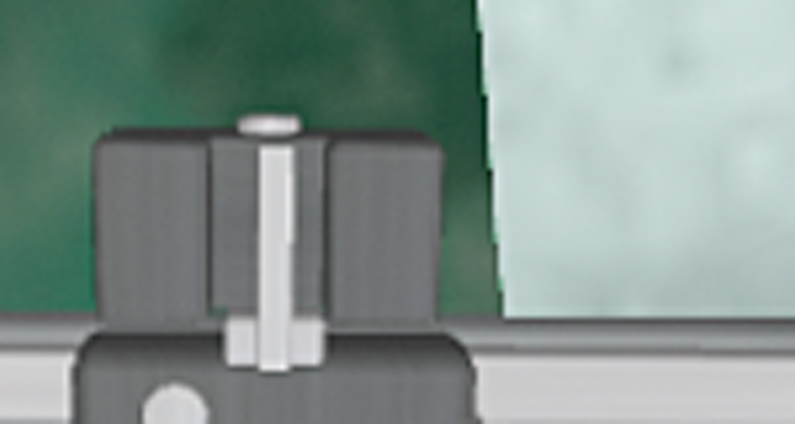

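View pics/s10c.png

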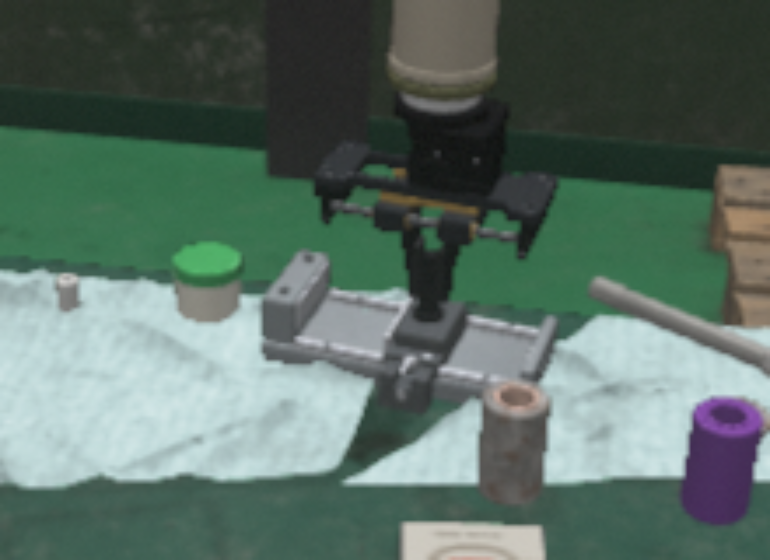

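Wrist crop: pointer at x≈275, notch between x≈208 and 328 (centre 268), so it is about 0.9 mm short. Side view: the bush is upright, and the pot and dowel are untouched. One last small nudge and a check that it is still.

>>> arm_command([
  [0,[0,-0.0008,0],[0,0,0]],
  [0,[0,-0.0008,0],[0,0,0]],
  [0,[0,-0.0008,0],[0,0,0]],
  [0,[0,-0.0008,0],[0,0,0]],
  [0,[0,-0.0008,0],[0,0,0]],
  [0,[0,-0.0008,0],[0,0,0]],
  [0,[0,-0.0008,0],[0,0,0]],
  [0,[0,-0.0008,0],[0,0,0]],
  [0,[0,-0.0008,0],[0,0,0]],
  [0,[0,-0.0008,0],[0,0,0]],
])

```text
time: 20.75
ee_pos: [0.4472, -0.3383, 0.1421]
eef_rot: [0.081, 0.997, 0.002, -0.002]
ft_force: [-3.0, 12.8, 8.4]
width: 0.017
```

Run:
```python
from sim import *
s,c=grab('wrist','w11.png'); print(s['time'],s['ee_pos'].round(4),s['ft_force'].round(1),s['width'],np.abs(s['joint_vel']).max())
a=c['pixels'][80:160,200:350]; cv2.imwrite('pics/w11c.png',cv2.resize(a[:,:,::-1],None,fx=5.3,fy=5.3,interpolation=cv2.INTER_CUBIC))
s,c=grab('top','t11.png'); k=.64
a=c['pixels'][120:270,130:360]; cv2.imwrite('pics/t11c.png',cv2.resize(a[:,:,::-1],None,fx=3.4,fy=3.4))
```

```text
20.75 [ 0.4472 -0.3383  0.1421] [-3.  12.8  8.4] 0.016965175143996734 0.0013857181939925206
```

View pics/w11c.png

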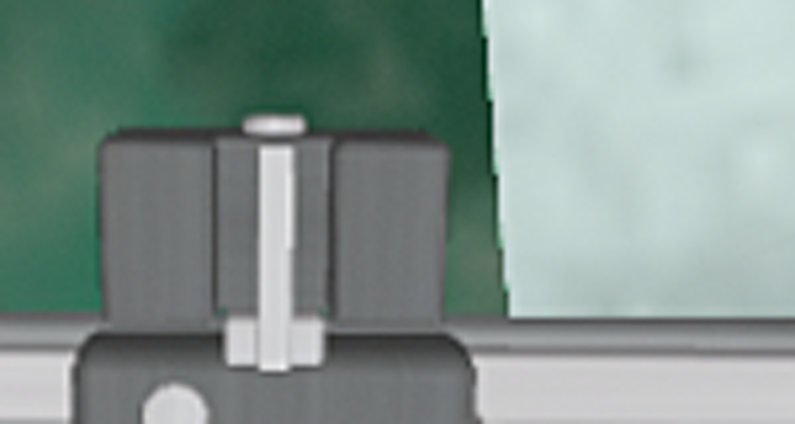

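View pics/t11c.png

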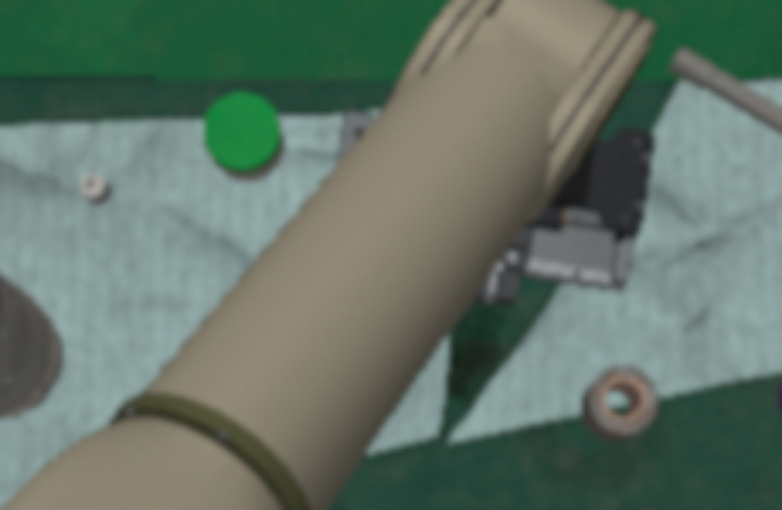

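The pointer at x≈275 is centred in the notch (x≈214–334). In the top view the bush stands alone at (620,402), with the pot at (243,132) and the dowel at (94,187) in place. Handing in.

```bash
python3 -c "
from bench import *
print(close_job())"
```

```text
the job is handed in; nothing more can be done
None
```

The job is handed in after about 21 s of the 45 s allowed; no verdict came back. I took the arm over the top of the tall spindle, lifted the rusty bush off the bed and stood it upright on the bench near (0.29, -0.42). Then I gripped the handle with 50 N and pulled the jaw about 73 mm to the mark, and left it held there.

**Last checks:**
- **Pointer and jaw:** the pointer is within about 0.2 mm of the notch's middle by pixel. The wrist force reads about 13 N along the travel, as the spring should give, and joint speeds are about 0.001 rad/s.
- **Bush:** it stands upright, let go and clear of both the fixture and the fingers.
- **Bystanders:** the pot and dowel look unmoved in the pictures; I did not re-measure their positions.

**Oddities:**
- **Upward force:** the wrist also shows about 8 N upward on the tool while it holds the handle. I did not find out why; it is well below the limits.
- **Camera disagreement:** my first side and top measurements of the bush differed by about 9 mm. The wrist view settled it.

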